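# Size a teapot handle pin through the dowel gauge

## Robot

A 7-joint arm with a two-finger parallel gripper is mounted at the origin on the work surface. World frame = base frame: x ahead of the robot, y to its left, z up, the work surface at z = 0. Lengths are in m, angles in rad, forces in N, time in s.
With the tool pointing down it reaches from about 0.425 to 0.925 m from the base axis. Payload 6.8 kg.
Tool frame: the origin (TCP) lies at the very end of the fingers, on their centre line; the grasp point (between the pads) lies 19 mm behind it; z points along the fingers, x is the direction in which the jaws open and shut, and the axes are right-handed (so a half turn about z gives the same grasp; the last joint's range is limited). The gripper opens to 85 mm and grips with 20 to 120 N. Pads are 22 mm wide; open, the fingers measure 114 mm over their backs; the gripper's body (76 mm by 85 mm) begins 54 mm behind the grasp point. The pads swing forward as they close: fully open they stand 13 mm farther back than shut.
Start: joints at [-1.417, 0.477, 0.022, 1.555, -0.011, 1.109, -0.083], TCP at [0.175, 0.652, 0.206] pointing down, gripper open.
Joint ranges: [-2.96, 2.96], [-0.34, 2.1], [-1.41, 1.46], [0.24, 2.44], [-1.37, 4.51], [0.17, 1.92], [-2.96, 2.96]. Speed limits (rad/s): [2.39, 2.39, 3.14, 3.14, 3.14, 3.14, 3.14].

## Interface

Orientations are given as a unit quaternion [w, x, y, z].
In Python, from station import get_obs, read_camera, calibration, hand_in, recognise, outline_of, place_of gives the robot as it stands.
- The arm moves only by the tool move_arm, never from a script. Its argument "steps" is a list of rows, each an object with "fingers": the finger opening in mm, from 0 to 85.4; "translation": the shift along the world's x, y, z in mm, a list of three; "turn": the turn about the world's z in rad. In form: [{"fingers": fingers, "translation": [dx, dy, dz], "turn": turn}, ...]. A call has 1 to 10 rows; each row shifts and turns the commanded pose from where the row before left it; what a row does not reach is not made up. A row lasts 1/8 s, in which the tool goes at most 62.5 mm and 10.7 degrees, less where a joint would pass 70% of its speed; a pose out of reach is approached as far as the arm can. A call with a gripper value outside its range is refused whole. The fingers move at their own pace and stop on an object; "newtons" is the grip in N (left out, the last holds). Time passes only in rows, so rows that do not move let the fingers close. It gives the time, the measured TCP pose, the force and the opening at its end, in the units of the state.
- get_obs(): the state, without advancing time (a new reading comes with each control period).
- read_camera(name): name is "scene" or "top" or "wrist"; returns the picture (400x640x3 uint8, blue, green, red); there is no depth.
- calibration(name): a dict with "camera_matrix" (3x3 intrinsics, pixels), "rvec" (rotation vector, rad) and "tvec" (3), from world to camera coordinates, as OpenCV has them. Camera axes: x right, y down, z forward; pixel columns grow to the right and rows downward; lengths in m; the calibration is good to about 2 mm. A picture is of the moment at which its call begins: read the wrist's pose just before it. calibration takes no time and is no camera call; for the wrist camera it gives the pose at the moment of the call.
- hand_in(): hands the job in, once; it reports no verdict.
Trained networks look in the newest picture that a camera, given by its name, has taken for a name from the list of things; names that differ only in an ending like _2 or _b are one class to them, and where a whole thing is asked for, a point or a joint stands for the part that bears it (a point fixed in the world has none). Each returns a list of dicts, best first, with "conf" (0 to 1); they miss things now and then, are a little off and sometimes report something else, mostly with a low value. They report only what shows in the picture. A call takes as long as a camera call.
- recognise(camera, name): "xy" ([column, row] in pixels, amid what is visible of it).
- outline_of(camera, name): "mask" (400x640 bool, what is visible of it) and "xy" ([column, row] in pixels, amid what is visible of it).
- place_of(camera, name): "xy" ([column, row] in pixels: a listed point, or the origin of a listed thing).
The state is a dict: "t": time; "q": joint angles; "joint_vel": joint speeds; "joint_torque": joint torques, N m; "eef_pos": TCP position; "tool_rot": TCP orientation; "contact_force": force on the tool from outside, world axes, zero at the start; "torque": the same for the moment, N m; "gripper_width": opening from 0.0 (shut) to 1.0 (fully open).
Only numpy, scipy, OpenCV 4.12 (cv2) and the standard library are available. Lean on these libraries where they do the work, as an engineer would, in place of code of your own. Each camera call takes 0.05 s, during which the arm holds its last target.

## Task

The glass teapot needs a new wooden handle pin, the thickest of the three dowels that goes through the middle hole of the steel gauge plate. Start with the thickest dowel: push it end-on along the rails against the middle hole, from the short-rail side, so that you feel it stop, and put it back in its own notch of the rack; then take the next thinner one and push it right through the middle hole, until its whole length is clear of the plate and it lies on the long rails beyond. Leave the thinnest dowel in its notch and everything else on the counter undisturbed.

Things in the scene. Friction and masses are not known exactly. Their poses are not given: they have to be found in the camera images.
- plate: Upright steel gauge plate, 12 mm thick, 100 wide, 62 tall. Origin: centre of its middle hole (19 mm diameter), half way through the thickness, 52 mm above the counter. x = push direction, along the hole's level axis; z up. Faces at x = -6 and +6 mm, top edge at z = +20. Unused holes: 25 mm wide at y = +32 mm, 13 mm at y = -32. Fixed; place and heading vary.
- gauge: Stand of the gauge, fixed: wooden base 290 x 100 x 10 mm, its x and y axes parallel to the plate's; origin on the counter under the middle hole. Rails run along x on slim posts, both sides of the plate, and stand free 31 mm above the base: fingers can pass down on either side of them.
- near_rails (a point): Middle of the short pair of rails (x = -120 to -6 mm from the plate's origin), on the hole's axis. Each pair: two steel wires 3.6 mm thick, 10.4 mm apart between centres, 14 mm over all, centred 8.3 mm below the hole's axis. A 16 mm dowel on the rails has its axis level with the hole's; a 22 mm one 3.4 mm higher.
- far_rails (a point): Middle of the long pair of rails beyond the plate (x = +6 to +164 mm from the plate's origin), on the hole's axis: where the fitting dowel must end up.
- rack: Fixed wooden rack, base 110 x 170 x 10 mm, origin under its centre, on the counter. Dowels lie along its x at y = -62, 0, +62 mm, shuffled, each on two 90 degree V notches at x = -45 and +45 mm (rests 8 mm thick; V bottom 38 mm, lips 51 mm above the counter); fingers fit between the rests. Its x points within 0.4 rad of the plate's x.
- dowel_thick: The thickest dowel: plain light wood, round, 22 mm diameter, 130 mm long, ends bevelled 2 mm. Origin at its middle, on its axis; x along it. It starts in the rack with its axis 53.6 mm above the counter. 28 to 49 g. It is too thick for the middle hole.
- dowel_mid: The middle dowel: plain light wood, round, 16 mm diameter, 130 mm long, ends bevelled 2 mm. Origin at its middle, on its axis; x along it. It starts in the rack with its axis 49.3 mm above the counter. 16 to 28 g. It passes through the middle hole.
- dowel_thin: The thinnest dowel: plain light wood, round, 11 mm diameter, 130 mm long. Origin at its middle; x along it. It starts in the rack with its axis 45.8 mm above the counter and is left there.
- kettle: Bystander: steel cordless kettle, 160 mm wide, 200 mm tall, standing on its black base at the right. Origin under its centre, x, y level.
- teapot: Bystander: glass teapot with steel lid, 136 mm wide (200 mm over spout and handle eyes), 118 mm tall, without its handle pin, beyond the gauge. Origin under its centre.
- canister: Bystander: aluminium canister with twist cap, 94 mm diameter, 132 mm tall, left of the rack. Origin under its centre.
- mug: Bystander: white ceramic mug with a chipped rim, 82 mm diameter, 92 mm tall, beyond the gauge. Origin under its centre.
- coaster: Bystander: grey hard plastic coaster, 95 mm square, 6 mm thick, between robot and gauge. Origin under its centre.
- sugar_jar: Bystander: glass jar, 72 mm diameter, 100 mm tall, to the right near the robot. Origin under its centre.
- teaspoon: Bystander: steel teaspoon 140 mm long lying on the counter between the rack and the mug; origin under its middle.

How it is judged:
On the way, in this order (a step that is already met when the one before it is completed fails the run):
1. the thickest dowel, lined up with the middle hole from the near side, is pushed end-on against the plate and stops (contact force between dowel_thick and plate above 1.5 N and x of dowel_thick in the frame of plate between -0.078 and -0.062 m and y of dowel_thick in the frame of plate between -0.007 and 0.007 m and z of dowel_thick in the frame of plate between -0.009 and 0.009 m and angle between the x axis of dowel_thick and the x axis of plate, either way round below 0.12 rad), for 0.05 s.
2. the thickest dowel is back in its own notch, released (distance of dowel_thick from where it was at the start of the episode below 0.014 m and angle between the x axis of dowel_thick and the x axis of rack, either way round below 0.08 rad and linear speed of dowel_thick below 0.02 m/s and contact force between dowel_thick and the fingers below 0.05 N), for 0.2 s.
3. the middle dowel is half way through the middle hole (x of dowel_mid in the frame of plate between -0.03 and 0.03 m and y of dowel_mid in the frame of plate between -0.005 and 0.005 m and z of dowel_mid in the frame of plate between -0.005 and 0.005 m and angle between the x axis of dowel_mid and the x axis of plate, either way round below 0.12 rad), for 0.05 s.
At the end, for the whole second after the job is handed in: Middle dowel wholly beyond the plate on the far rails (middle 71-150 mm past the hole), within 5 mm and 0.08 rad of its axis; thickest back in its notch within 14 mm and 0.08 rad; thinnest within 10 mm of its start; all released and still (all of step 2 and x of dowel_mid in the frame of plate between 0.071 and 0.15 m and y of dowel_mid in the frame of plate between -0.005 and 0.005 m and z of dowel_mid in the frame of plate between -0.005 and 0.005 m and angle between the x axis of dowel_mid and the x axis of plate, either way round below 0.08 rad and linear speed of each of dowel_mid, dowel_thin below 0.02 m/s and contact force between each of dowel_mid, dowel_thin and the fingers below 0.05 N and distance of dowel_thin from where it was at the start of the episode below 0.01 m); the robot touches nothing.
It fails at once if the thinnest dowel is taken or pushed from its notch (distance of dowel_thin from where it was at the start of the episode above 0.015 m).
It fails at once if the kettle, teapot, canister, mug, coaster, sugar jar or teaspoon is knocked out of place (3 cm) (distance of any of kettle, teapot, canister, mug, coaster, sugar_jar, teaspoon from where it was at the start of the episode above 0.03 m).
It also fails if it takes over 64 s, if anything falls off the work surface, if the arm or the gripper's body presses on something with over 40 N, if the wrist force passes 120 N, or if a joint passes its speed limit or range.

## Working session

There is one attempt and no reset: what is moved stays moved. The work goes in short steps, Python scripts to look and compute and a tool call to move; the robot and the scene stay as the last step left them, time stands still between calls to the robot, and variables do not carry over. Pictures are saved under pics/ and viewed, and the job is handed in when it is done.

Besides the shell and the picture viewer there is one more tool, called after "Call:" in YAML: its name, and indented under it one key for each argument. move_arm: Moves the arm, as the interface text tells. Its arguments: {"type":"object","properties":{"steps":{"type":"array"},"newtons":{"type":"number"}},"required":["steps"]}

```bash
mkdir -p pics; ls
python3 - <<'E'
from station import *
import cv2
o=get_obs();print(o)
for c in ("scene","top"):
    cv2.imwrite(f"pics/{c}0.png",read_camera(c)); k=calibration(c);print(c,k)
E
```

```text
pics
{'t': 0.0, 'q': array([-1.4170621 ,  0.47783978,  0.02233064,  1.55645314, -0.0115425 ,
        1.10927922, -0.08309419]), 'joint_vel': array([-0.00079223,  0.00074954, -0.00052908, -0.00102217,  0.00019001,
       -0.00027831,  0.00069121]), 'joint_torque': array([ 8.13837451e-04, -5.96456552e+01,  1.60863899e+00, -2.81192833e+01,
        1.25674755e-02,  9.46954242e-03, -6.10710330e-06]), 'eef_pos': array([0.17455978, 0.65137836, 0.20499825]), 'tool_rot': array([ 6.01424343e-04,  7.93358579e-01,  6.08753897e-01, -7.04239714e-04]), 'contact_force': array([ 0.20542423, -0.48599269, -0.17198051]), 'torque': array([0.04600191, 0.05426738, 0.00766795]), 'gripper_width': 1.0003972090045101}
scene {'camera_matrix': array([[400.68989487,   0.        , 318.72347588],
       [  0.        , 400.68989487, 198.9248948 ],
       [  0.        ,   0.        ,   1.        ]]), 'rvec': array([ 0.91570416,  2.39469414, -1.16629031]), 'tvec': array([ 0.43534485, -0.17987001,  1.46759831])}
top {'camera_matrix': array([[453.49268252,   0.        , 322.92465789],
       [  0.        , 453.49268252, 203.69991541],
       [  0.        ,   0.        ,   1.        ]]), 'rvec': array([ 2.10522771, -2.11833236,  0.19395898]), 'tvec': array([0.00707873, 0.5601057 , 1.21701618])}
```

View pics/scene0.png

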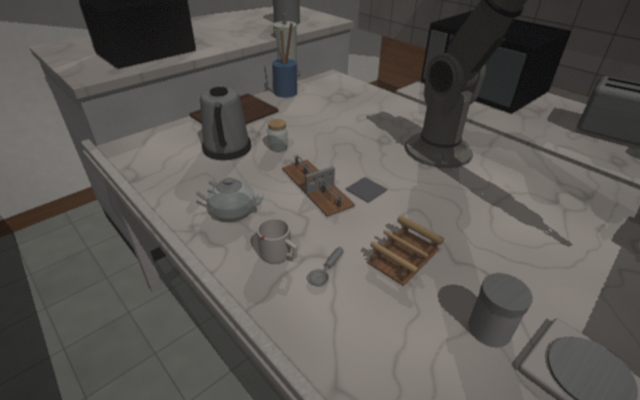

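View pics/top0.png

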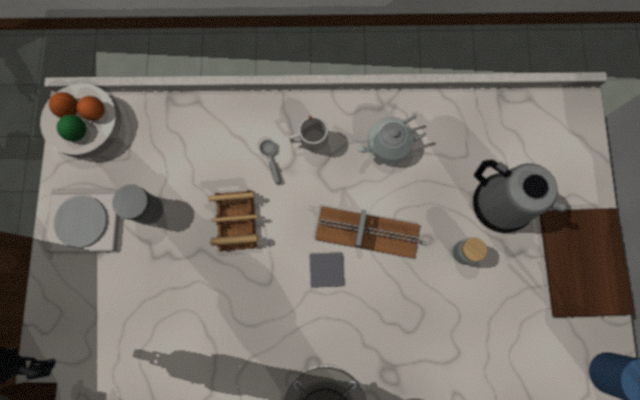

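```bash
cat > h.py <<'E'
from station import *
import numpy as np, cv2
def ray(cal,xy):
    K=cal['camera_matrix'];R,_=cv2.Rodrigues(cal['rvec']);t=np.array(cal['tvec']).ravel()
    d=R.T@np.linalg.inv(K)@np.array([xy[0],xy[1],1.0]); return -R.T@t,d
def atz(cal,xy,z):
    c,d=ray(cal,xy); return c+d*(z-c[2])/d[2]
def proj(cal,P):
    p,_=cv2.projectPoints(np.atleast_2d(np.array(P,float)),np.array(cal['rvec']),np.array(cal['tvec']),cal['camera_matrix'],None); return p[:,0]
E
python3 - <<'E'
from h import *
Z=dict(plate=.052,gauge=0,near_rails=.052,far_rails=.052,rack=0,dowel_thick=.0536,dowel_mid=.0493,dowel_thin=.0458)
for c in("top","scene"):
    im=read_camera(c);k=calibration(c)
    for n,z in Z.items():
        r=place_of(c,n)
        print(c,n,[(np.round(d['xy'],1).tolist(),round(d['conf'],2),atz(k,d['xy'],z).round(4).tolist()) for d in r[:3]])
    if c=="top":
        cv2.imwrite("pics/t1.png",cv2.resize(im[170:270,190:440],None,fx=3.2,fy=3.2,interpolation=cv2.INTER_CUBIC))
E
```

```text
top plate [([233.2, 240.1], 0.58, [0.4596, 0.2533, 0.052]), ([340.2, 225.2], 0.54, [0.4994, -0.0442, 0.052]), ([359.6, 224.7], 0.5, [0.5004, -0.0982, 0.052])]
top gauge [([357.0, 231.8], 0.97, [0.4876, -0.0938, 0.0])]
top near_rails [([342.0, 217.9], 0.57, [0.5199, -0.0495, 0.052]), ([469.7, 254.1], 0.28, [0.4169, -0.3978, 0.052])]
top far_rails [([392.4, 234.5], 0.68, [0.4724, -0.1884, 0.052])]
top rack [([237.3, 217.9], 0.81, [0.5308, 0.2546, 0.0]), ([270.1, 163.9], 0.72, [0.6936, 0.1616, 0.0])]
top dowel_thick [([231.8, 240.6], 0.75, [0.4581, 0.2568, 0.0536]), ([358.3, 227.2], 0.74, [0.4932, -0.0943, 0.0536]), ([270.0, 161.9], 0.38, [0.6838, 0.1548, 0.0536])]
top dowel_mid [([231.5, 196.5], 0.56, [0.5841, 0.2629, 0.0493])]
top dowel_thin [([234.5, 220.4], 0.43, [0.516, 0.2528, 0.0458])]
scene plate [([320.1, 174.9], 0.96, [0.4837, -0.1085, 0.052]), ([405.7, 242.5], 0.46, [0.5239, 0.2557, 0.052])]
scene gauge []
scene near_rails [([331.4, 187.5], 0.68, [0.5029, -0.0375, 0.052]), ([320.2, 188.7], 0.39, [0.5319, -0.055, 0.052])]
scene far_rails [([307.8, 162.8], 0.87, [0.4671, -0.1858, 0.052])]
scene rack []
scene dowel_thick [([418.5, 229.2], 0.56, [0.4608, 0.2477, 0.0536])]
scene dowel_mid [([396.0, 254.0], 0.75, [0.5713, 0.2637, 0.0493])]
scene dowel_thin [([404.0, 241.9], 0.49, [0.5196, 0.248, 0.0458])]
```

View pics/t1.png

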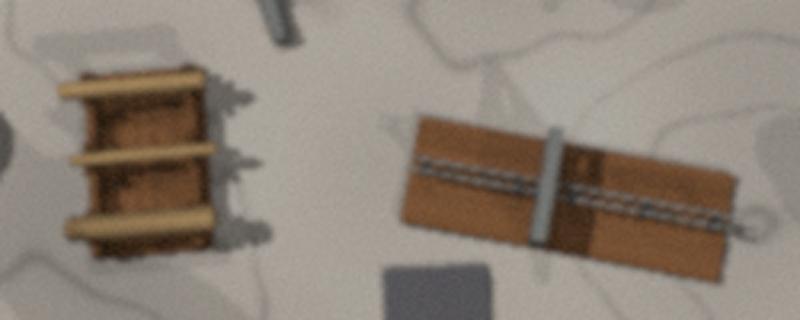

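Call:
move_arm:
  steps:
    - {"fingers": 85,"translation": [45,-55,10],"turn": -0.18}
    - {"fingers": 85,"translation": [45,-55,10],"turn": -0.18}
    - {"fingers": 85,"translation": [45,-55,10],"turn": -0.18}
    - {"fingers": 85,"translation": [40,-55,10],"turn": -0.18}
    - {"fingers": 85,"translation": [40,-55,10],"turn": -0.18}
    - {"fingers": 85,"translation": [40,-55,10],"turn": -0.18}
    - {"fingers": 85,"translation": [40,-55,10],"turn": -0.18}
    - {"fingers": 85,"translation": [0,0,0],"turn": 0}

```text
t: 2.0
eef_pos: [0.4416, 0.3033, 0.2699]
tool_rot: [-0.0, 1.0, 0.019, 0.001]
contact_force: [0.7, 1.1, -0.6]
gripper_width: 0.993
```

Run:
```python
from h import *
o=get_obs();print(o['eef_pos'],o['tool_rot'],o['gripper_width'],o['q'])
k=calibration("wrist");im=read_camera("wrist");cv2.imwrite("pics/w1.png",im);np.savez("w1.npz",im=im,**k)
print(ray(k,(320,200)),k)
for n,z in dict(dowel_thick=.0536,dowel_mid=.0493,dowel_thin=.0458).items():
    r=place_of("wrist",n)
    print(n,[(np.round(d['xy'],1).tolist(),round(d['conf'],2),atz(k,d['xy'],z).round(4).tolist()) for d in r[:3]])
```

```text
[0.44155583 0.30325377 0.26987634] [-1.66690941e-04  9.99820329e-01  1.89037588e-02  1.38918089e-03] 0.992696861470668 [-1.07994674  0.18928636  0.42045224  1.83471555 -0.08335694  1.13264759
 -0.59311182]
(array([0.43730676, 0.37315518, 0.43707602]), array([-0.00472167, -0.2699585 , -0.96301997])) {'camera_matrix': array([[289.08162962,   0.        , 324.85296516],
       [  0.        , 289.08162962, 201.46053939],
       [  0.        ,   0.        ,   1.        ]]), 'rvec': array([-2.86314513, -0.05354878, -0.01037224]), 'tvec': array([-0.45191416,  0.22302216,  0.51725443])}
dowel_thick [([335.3, 210.4], 0.56, [0.4572, 0.2514, 0.0536])]
dowel_mid [([383.1, 211.1], 0.71, [0.5248, 0.2515, 0.0493]), ([376.7, 201.0], 0.5, [0.5145, 0.2659, 0.0493])]
dowel_thin [([380.5, 210.9], 0.85, [0.5219, 0.2506, 0.0458]), ([425.8, 206.8], 0.41, [0.5854, 0.259, 0.0458])]
```

View pics/w1.png

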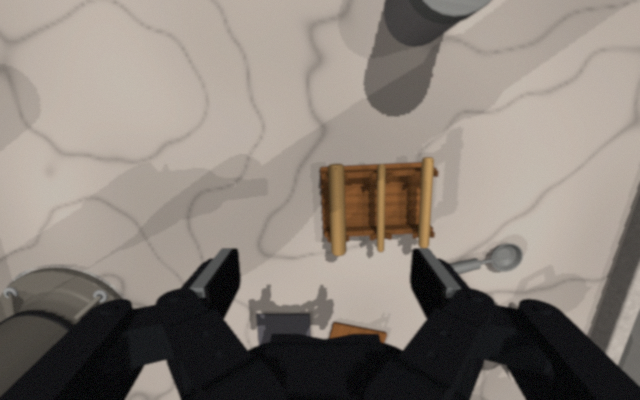

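Run:
```python
from h import *
k=calibration("wrist");im=read_camera("wrist")
kt=calibration("top");it=read_camera("top")
for cam,kk,img in(("wrist",k,im),("top",kt,it)):
  big=img.copy()
  for n,z in dict(dowel_thick=.0536,dowel_mid=.0493,dowel_thin=.0458).items():
    for r in outline_of(cam,n)[:2]:
        m=r['mask'];ys,xs=np.nonzero(m)
        if len(xs)<20: continue
        P=np.array([atz(kk,(x,y),z) for x,y in zip(xs,ys)])[:,:2]
        mu=P.mean(0);w,v=np.linalg.eigh(np.cov(P.T));a=v[:,1]; a=a if a[1]<0 else -a
        s=(P-mu)@a; mid=mu+a*(s.min()+s.max())/2
        print(cam,n,round(r['conf'],2),len(xs),mid.round(4),"dir",a.round(3),"yaw",np.arctan2(a[1],a[0]).round(3),"len",np.ptp(s).round(4),"wid",(np.sqrt(12*w[0])).round(4))
        big[m]=big[m]//2+np.array([0,0,120],np.uint8)
  cv2.imwrite(f"pics/m_{cam}.png",big)
```

```text
wrist dowel_thick 0.56 1455 [0.4597 0.2498] dir [ 0.085 -0.996] yaw -1.486 len 0.1341 wid 0.0223
wrist dowel_mid 0.94 1013 [0.5826 0.2661] dir [ 0.088 -0.996] yaw -1.482 len 0.1262 wid 0.0167
wrist dowel_mid 0.73 260 [0.5037 0.0517] dir [ 0.992 -0.128] yaw -0.128 len 0.09 wid 0.0181
wrist dowel_thin 0.87 642 [0.5215 0.2521] dir [ 0.079 -0.997] yaw -1.491 len 0.1302 wid 0.0107
wrist dowel_thin 0.69 252 [ 0.7646 -0.0265] dir [ 0.625 -0.781] yaw -0.896 len 0.0822 wid 0.0125
top dowel_thick 0.83 346 [0.4617 0.2535] dir [ 0.09  -0.996] yaw -1.481 len 0.1287 wid 0.0208
top dowel_mid 0.75 209 [0.5855 0.2672] dir [ 0.088 -0.996] yaw -1.482 len 0.1253 wid 0.0144
top dowel_thin 0.68 160 [0.5242 0.2545] dir [ 0.08  -0.997] yaw -1.491 len 0.1189 wid 0.0109
top dowel_thin 0.61 186 [ 0.4922 -0.0992] dir [ 0.98  -0.199] yaw -0.2 len 0.1047 wid 0.014
```

View pics/m_wrist.png

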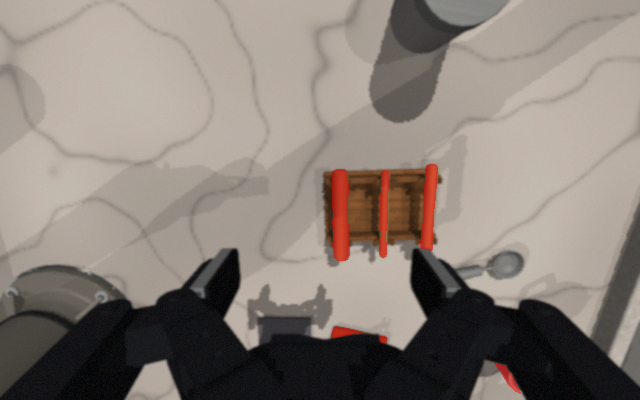

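Call:
move_arm:
  steps:
    - {"fingers": 85,"translation": [5,-58,0],"turn": -0.04}
    - {"fingers": 85,"translation": [5,-58,0],"turn": -0.04}
    - {"fingers": 85,"translation": [5,-58,0],"turn": -0.04}
    - {"fingers": 85,"translation": [5,-58,0],"turn": -0.04}
    - {"fingers": 85,"translation": [5,-58,0],"turn": -0.04}
    - {"fingers": 85,"translation": [5,-45,0],"turn": -0.04}
    - {"fingers": 85,"translation": [0,0,0],"turn": 0}
    - {"fingers": 85,"translation": [0,0,0],"turn": 0}
    - {"fingers": 85,"translation": [0,0,0],"turn": 0}

```text
t: 3.72
eef_pos: [0.4677, -0.0252, 0.2684]
tool_rot: [-0.0, 0.996, -0.094, -0.0]
contact_force: [-0.1, -0.2, 0.3]
gripper_width: 0.991
```

Run:
```python
from h import *
o=get_obs();print(o['t'],o['eef_pos'],o['tool_rot'],np.abs(o['joint_vel']).max())
k=calibration("wrist");im=read_camera("wrist");cv2.imwrite("pics/w2.png",im);np.savez("w2.npz",im=im,**k)
big=cv2.resize(im[50:350,220:520],None,fx=2,fy=2,interpolation=cv2.INTER_CUBIC)
cv2.imwrite("pics/w2b.png",big)
for n,z in dict(plate=.052,gauge=0,near_rails=.052,far_rails=.052).items():
    r=place_of("wrist",n)
    print(n,[(np.round(d['xy'],1).tolist(),round(d['conf'],2),atz(k,d['xy'],z).round(4).tolist()) for d in r[:3]])
```

```text
3.725 [ 0.46771765 -0.02519639  0.2683772 ] [-4.17513801e-05  9.95578632e-01 -9.39316743e-02 -1.63025521e-04] 0.00418207805528
plate [([354.9, 223.7], 0.68, [0.4943, -0.104, 0.052])]
gauge [([350.4, 210.8], 0.66, [0.4927, -0.1013, 0.0])]
near_rails [([352.7, 183.8], 0.58, [0.5005, -0.0466, 0.052])]
far_rails [([354.3, 275.2], 0.69, [0.4805, -0.1844, 0.052])]
```

View pics/w2.png

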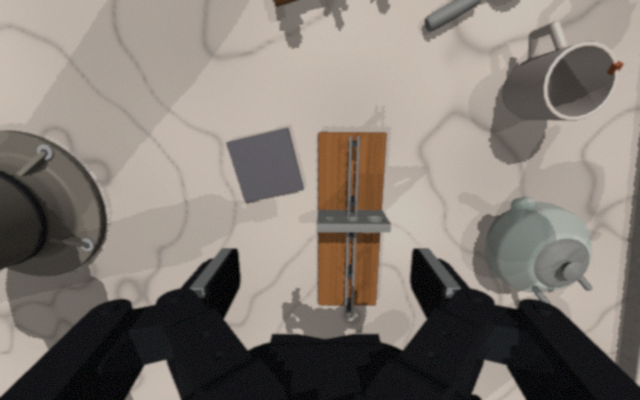

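View pics/w2b.png

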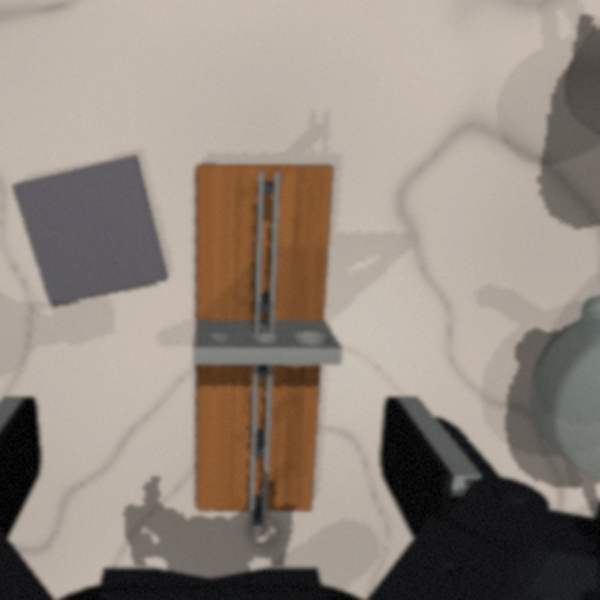

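```bash
cat > fit.py <<'E'
from h import *
from scipy.optimize import least_squares
d=np.load("w2.npz");k={n:d[n] for n in('camera_matrix','rvec','tvec')}
f=lambda u,v:(u/2+220-.25,v/2+50-.25)
obs=[((-120,0,-8.3),f(270,176)),((164,0,-8.3),f(257,524)),
((None,-145,50,-42),f(333,165)),((None,-145,-50,-42),f(196,164)),((None,145,50,-42),f(311,510)),((None,145,-50,-42),f(197,510)),
((-6,50,20),f(341,347)),((-6,-50,20),f(195,347)),((6,50,20),f(341,362)),((6,-50,20),f(195,362))]
def W(p,m):
    m=(m[1]+p[3]*1000,m[2],m[3]) if m[0] is None else m
    c,s=np.cos(p[2]),np.sin(p[2]);x,y,z=np.array(m)/1000
    return [p[0]+c*x-s*y,p[1]+s*x+c*y,.052+z]
def r(p): return (proj(k,[W(p,m) for m,_ in obs])-np.array([q for _,q in obs])).ravel()
s=least_squares(r,[.49,-.1,-1.76,.02],loss='soft_l1')
if __name__=="__main__":
    print(s.x.round(4)); print(s.fun.reshape(-1,2).round(1)); 
    kt=calibration("top");im=read_camera("top")
    pts=proj(kt,[W(s.x,m) for m,_ in obs]); a=np.array([190,170])
    b=cv2.resize(im[170:270,290:440],None,fx=5,fy=5,interpolation=cv2.INTER_CUBIC)
    for p in pts:
        q=(p-np.array([290,170])+.5)*5; cv2.circle(b,tuple(int(v) for v in q),3,(0,0,255),1)
    cv2.imwrite("pics/tfit.png",b)
    im=d['im'];b=cv2.resize(im[50:350,220:520],None,fx=2,fy=2,interpolation=cv2.INTER_CUBIC)
    for p in proj(k,[W(s.x,m) for m,_ in obs]): cv2.circle(b,tuple(int(v) for v in (p-np.array([220,50])+.25)*2),3,(0,0,255),1)
    cv2.imwrite("pics/wfit.png",b)
E
python3 fit.py
```

```text
[ 0.491  -0.1009 -1.7651  0.0225]
[[-0.2 -3.4]
 [ 0.2  5.5]
 [ 1.  -0.6]
 [-0.3 -0.6]
 [ 0.9  1.4]
 [-0.7  1.1]
 [ 0.9 -0.1]
 [-0.9 -0.5]
 [ 0.3  0.8]
 [-0.9  0.3]]
```

View pics/tfit.png

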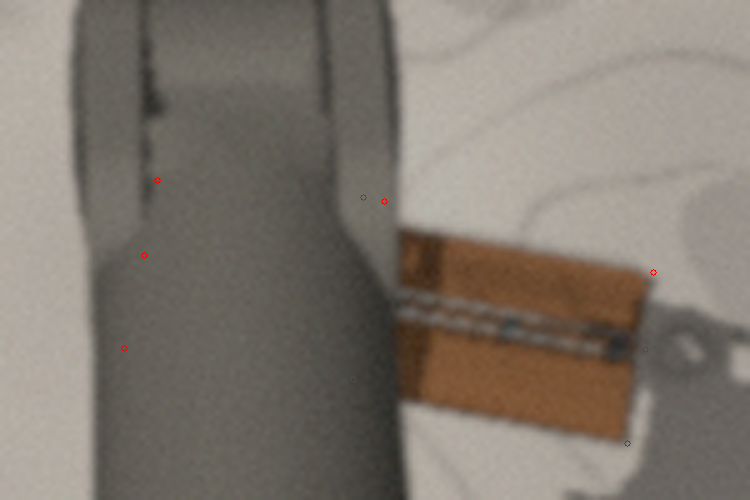

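View pics/wfit.png

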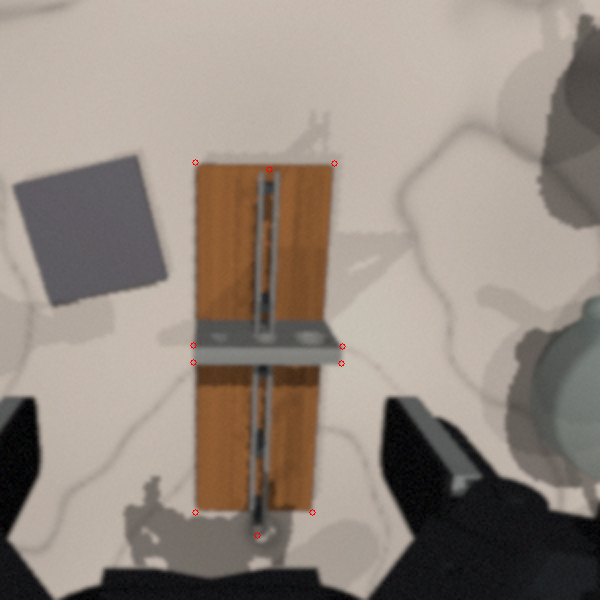

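Run:
```python
from fit import *
kt=calibration("top");im=cv2.imread("pics/top0.png")
b=cv2.resize(im[190:270,300:440],None,fx=5,fy=5,interpolation=cv2.INTER_CUBIC)
for p in proj(kt,[W(s.x,m) for m,_ in obs]+[W(s.x,(-6,0,-6.5)),W(s.x,(6,0,-6.5))]):
    q=(p-np.array([300,190])+.5)*5; cv2.circle(b,tuple(int(v) for v in q),3,(0,0,255),1)
cv2.imwrite("pics/tfit2.png",b)
```

```text
(no output)
```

View pics/tfit2.png

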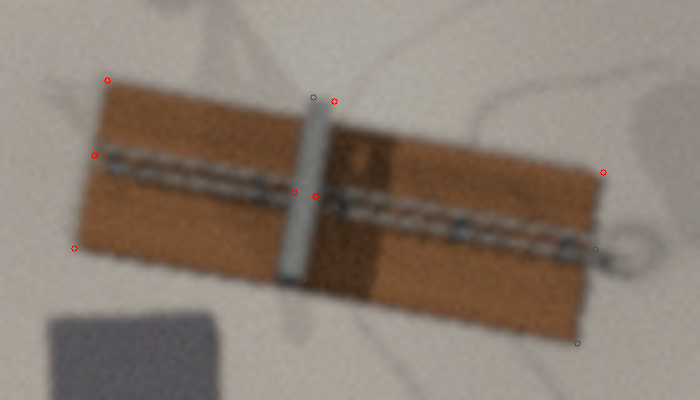

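Call:
move_arm:
  steps:
    - {"fingers": 50,"translation": [0,50,0],"turn": 0.05}
    - {"fingers": 50,"translation": [0,50,0],"turn": 0.05}
    - {"fingers": 50,"translation": [0,50,0],"turn": 0.05}
    - {"fingers": 50,"translation": [0,50,-20],"turn": 0.05}
    - {"fingers": 50,"translation": [0,50,-40],"turn": 0.05}
    - {"fingers": 50,"translation": [-8,27,-50],"turn": 0.025}
    - {"fingers": 50,"translation": [0,0,0],"turn": 0}
    - {"fingers": 50,"translation": [0,0,0],"turn": 0}

```text
t: 5.03
eef_pos: [0.4607, 0.2484, 0.1603]
tool_rot: [0.0, 0.999, 0.041, 0.001]
contact_force: [0.9, -0.6, -0.5]
gripper_width: 0.589
```

```bash
cat > look.py <<'E'
from h import *
import sys
o=get_obs();q=o['tool_rot'];print(o['t'],o['eef_pos'].round(4),"yaw",(2*np.arctan2(q[2],q[1])).round(4),'vel',np.abs(o['joint_vel']).max().round(4),'F',o['contact_force'].round(2),'g',round(o['gripper_width']*85.4,1))
k=calibration("wrist");im=read_camera("wrist");cv2.imwrite(f"pics/{sys.argv[1]}.png",im)
def fit(n,z,cam="wrist",kk=k):
    for r in outline_of(cam,n)[:1]:
        m=r['mask'];ys,xs=np.nonzero(m)
        P=np.array([atz(kk,(x,y),z) for x,y in zip(xs,ys)])[:,:2]
        mu=P.mean(0);w,v=np.linalg.eigh(np.cov(P.T));a=v[:,1]; a=a if a[1]<0 else -a
        s=(P-mu)@a; mid=mu+a*(s.min()+s.max())/2
        print(n,round(r['conf'],2),len(xs),r['xy'],mid.round(4),"yaw",np.arctan2(a[1],a[0]).round(3),"len",np.ptp(s).round(4),"wid",(np.sqrt(12*w[0])).round(4))
for a in sys.argv[2:]:
    n,z=a.split(':'); fit(n,float(z))
E
python3 look.py w3 dowel_thick:.0536 dowel_thin:.0458 dowel_mid:.0493
```

```text
5.025 [0.4607 0.2484 0.1603] yaw 0.0828 vel 0.0262 F [ 0.87 -0.57 -0.51] g 50.3
dowel_thick 0.74 2879 [324.2, 185.0] [0.4599 0.2485] yaw -1.483 len 0.1326 wid 0.0214
dowel_thin 0.95 1109 [386.8, 184.4] [0.5209 0.2589] yaw -1.489 len 0.1142 wid 0.0099
dowel_mid 0.79 2116 [448.4, 180.7] [0.5829 0.2634] yaw -1.484 len 0.1302 wid 0.0162
```

View pics/w3.png

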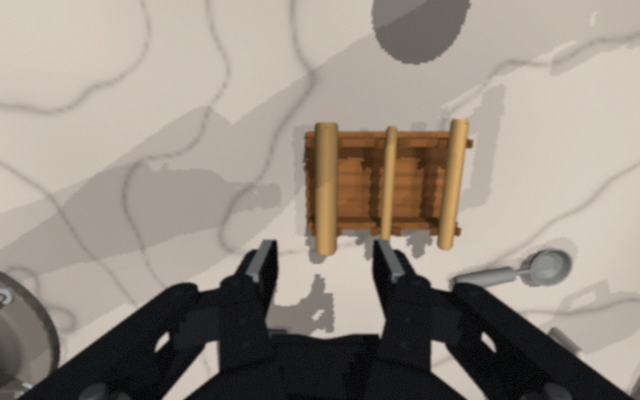

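Call:
move_arm:
  steps:
    - {"fingers": 50,"translation": [0,2,-50],"turn": 0.004}
    - {"fingers": 50,"translation": [0,0,-40],"turn": 0}
    - {"fingers": 50,"translation": [0,0,-20],"turn": 0}
    - {"fingers": 50,"translation": [0,0,-10],"turn": 0}
    - {"fingers": 50,"translation": [0,0,0],"turn": 0}

```text
t: 5.85
eef_pos: [0.4602, 0.2509, 0.0398]
tool_rot: [-0.0, 0.999, 0.044, 0.0]
contact_force: [-0.3, -1.3, -0.1]
gripper_width: 0.583
```

```bash
python3 look.py w4
```

```text
5.85 [0.4602 0.2509 0.0398] yaw 0.0873 vel 0.0185 F [-0.27 -1.3  -0.06] g 49.8
```

View pics/w4.png

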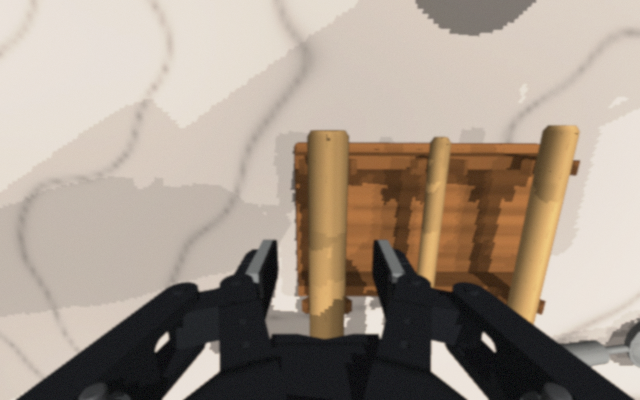

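Call:
move_arm:
  steps:
    - {"fingers": 10,"translation": [0,0,0],"turn": 0}
    - {"fingers": 10,"translation": [0,0,0],"turn": 0}
    - {"fingers": 10,"translation": [0,0,0],"turn": 0}
    - {"fingers": 10,"translation": [0,0,0],"turn": 0}
    - {"fingers": 10,"translation": [0,0,0],"turn": 0}
  newtons: 30

```text
t: 6.52
eef_pos: [0.4597, 0.2511, 0.0395]
tool_rot: [-0.0, 0.999, 0.044, 0.0]
contact_force: [-0.7, 0.2, -0.0]
gripper_width: 0.122
```

```bash
python3 look.py w5
```

```text
6.525 [0.4597 0.2511 0.0395] yaw 0.0881 vel 0.0017 F [-0.73  0.21 -0.01] g 10.4
```

View pics/w5.png

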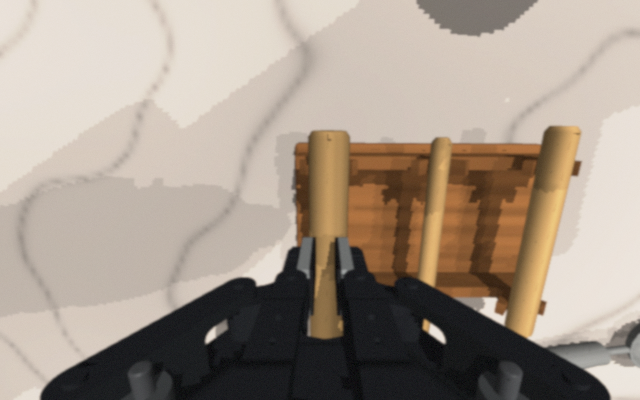

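Call:
move_arm:
  steps:
    - {"fingers": 0,"translation": [0,0,0],"turn": 0}
    - {"fingers": 0,"translation": [0,0,0],"turn": 0}
    - {"fingers": 0,"translation": [0,0,0],"turn": 0}
  newtons: 30

```text
t: 6.95
eef_pos: [0.4597, 0.2511, 0.0394]
tool_rot: [0.0, 0.999, 0.044, -0.0]
contact_force: [-0.3, 0.1, 0.3]
gripper_width: -0.004
```

```bash
python3 look.py w6
```

```text
6.95 [0.4597 0.2511 0.0394] yaw 0.088 vel 0.0016 F [-0.28  0.06  0.28] g -0.4
```

View pics/w6.png

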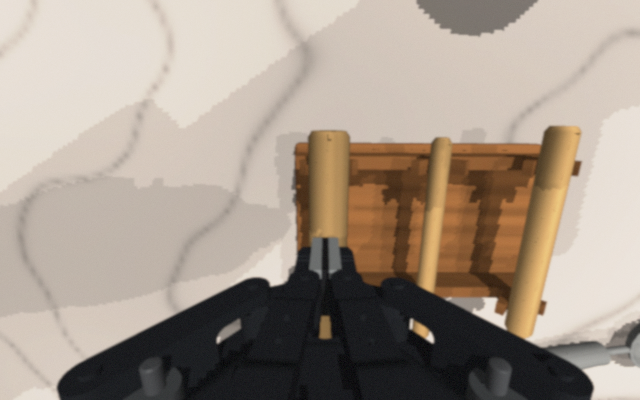

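Run:
```python
from h import *
im=read_camera("scene");b=cv2.resize(im[150:300,320:520],None,fx=4,fy=4,interpolation=cv2.INTER_CUBIC)
o=get_obs();k=calibration("scene")
for z,c in((0,(0,0,255)),(.019,(0,255,0))):
    p=proj(k,o['eef_pos']+[0,0,z])[0];cv2.circle(b,tuple(int(v) for v in (p-[320,150])*4),4,c,1)
cv2.imwrite("pics/s6.png",b)
kw=calibration("wrist");print(ray(kw,(320,200))[0],o['eef_pos'],proj(kw,o['eef_pos']))
```

```text
[0.45245874 0.32082632 0.20659695] [0.45972674 0.25107625 0.0394303 ] [[326.88422625 235.98660035]]
```

View pics/s6.png

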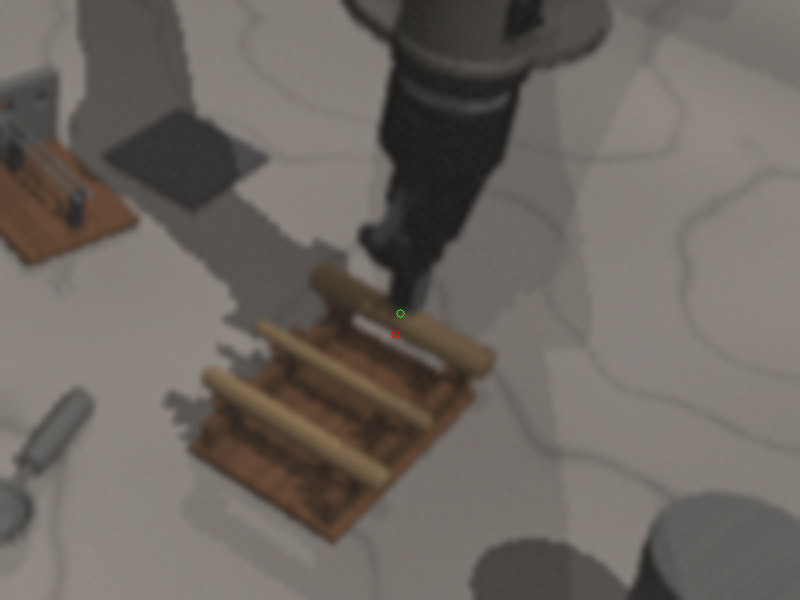

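Call:
move_arm:
  steps:
    - {"fingers": 50,"translation": [0,0,5],"turn": 0}
    - {"fingers": 50,"translation": [0,0,0],"turn": 0}
    - {"fingers": 50,"translation": [0,0,0],"turn": 0}
    - {"fingers": 50,"translation": [0,0,-10],"turn": 0}
    - {"fingers": 50,"translation": [0,0,-10],"turn": 0}
    - {"fingers": 50,"translation": [0,0,-6],"turn": 0}
    - {"fingers": 50,"translation": [0,0,0],"turn": 0}

```text
t: 7.92
eef_pos: [0.4593, 0.2507, 0.0177]
tool_rot: [0.0, 0.999, 0.044, -0.001]
contact_force: [-0.6, 0.4, -0.5]
gripper_width: 0.584
```

```bash
python3 look.py w7;python3 - <<'E'
from h import *
im=read_camera("scene");b=cv2.resize(im[150:300,320:520],None,fx=4,fy=4,interpolation=cv2.INTER_CUBIC)
o=get_obs();k=calibration("scene")
for z,c in((0,(0,0,255)),(.025,(0,255,0))):
    p=proj(k,o['eef_pos']+[0,0,z])[0];cv2.circle(b,tuple(int(v) for v in (p-[320,150])*4),4,c,1)
cv2.imwrite("pics/s7.png",b)
E
```

```text
7.925 [0.4593 0.2507 0.0177] yaw 0.0878 vel 0.0134 F [-0.57  0.42 -0.46] g 49.9
```

View pics/s7.png

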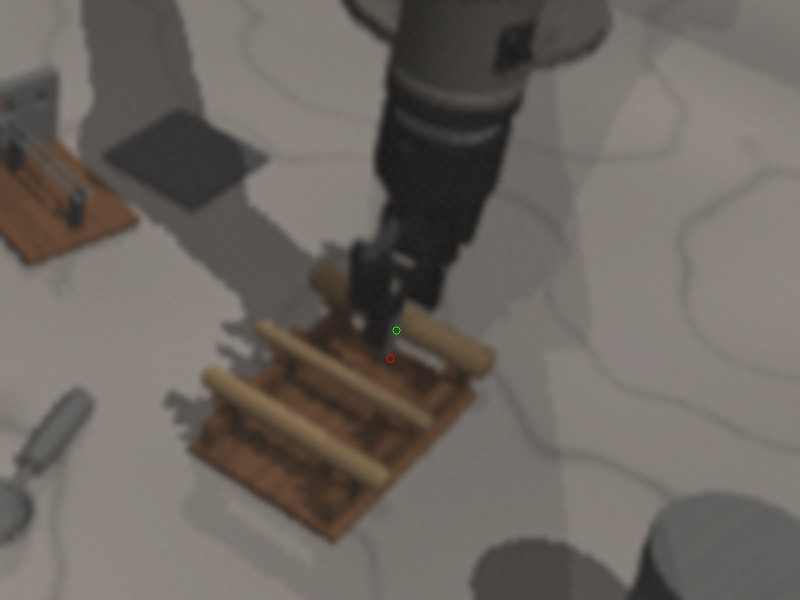

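View pics/w7.png

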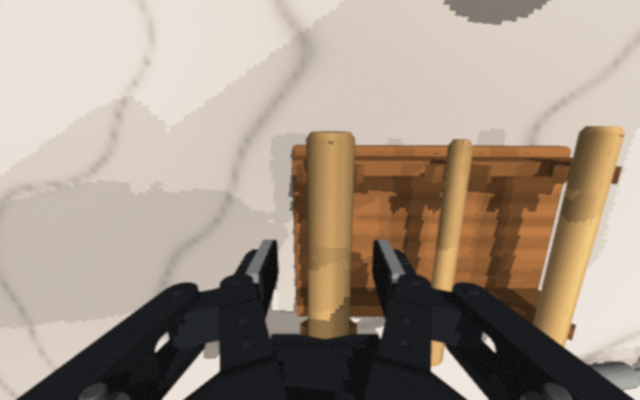

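Run:
```python
from h import *
o=get_obs();k=calibration("scene")
for dx in(.025,.033):
  for z in(0,.01,.02,.03): print(dx,z,((proj(k,o['eef_pos']+[dx,0.003,z])[0]-[320,150])*4).round(0))
kw=calibration("wrist")
for z in(0,.01,.02,.03): print(z,proj(kw,o['eef_pos']+[-.025,0.011-.002,z])[0].round(1),proj(kw,o['eef_pos']+[.025,0.011+.002,z])[0].round(1))
```

```text
0.025 0 [371. 378.]
0.025 0.01 [373. 367.]
0.025 0.02 [375. 356.]
0.025 0.03 [378. 344.]
0.033 0 [363. 384.]
0.033 0.01 [366. 373.]
0.033 0.02 [368. 361.]
0.033 0.03 [370. 350.]
0 [287.5 219.1] [369.4 219.7]
0.01 [285.3 224.8] [371.9 225.5]
0.02 [282.9 231.3] [374.8 232. ]
0.03 [280.1 238.6] [378.  239.3]
```

Call:
move_arm:
  steps:
    - {"fingers": 50,"translation": [2,0,-4],"turn": 0}
    - {"fingers": 30,"translation": [0,0,0],"turn": 0}
    - {"fingers": 10,"translation": [0,0,0],"turn": 0}
    - {"fingers": 10,"translation": [0,0,0],"turn": 0}
    - {"fingers": 10,"translation": [0,0,0],"turn": 0}
    - {"fingers": 10,"translation": [0,0,0],"turn": 0}
  newtons: 30

```text
t: 8.78
eef_pos: [0.4616, 0.2511, 0.0145]
tool_rot: [-0.0, 0.999, 0.044, -0.0]
contact_force: [-2.7, 0.3, 2.3]
gripper_width: 0.244
```

```bash
python3 look.py w8
```

```text
8.775 [0.4616 0.2511 0.0145] yaw 0.088 vel 0.0015 F [-2.69  0.32  2.28] g 20.9
```

View pics/w8.png

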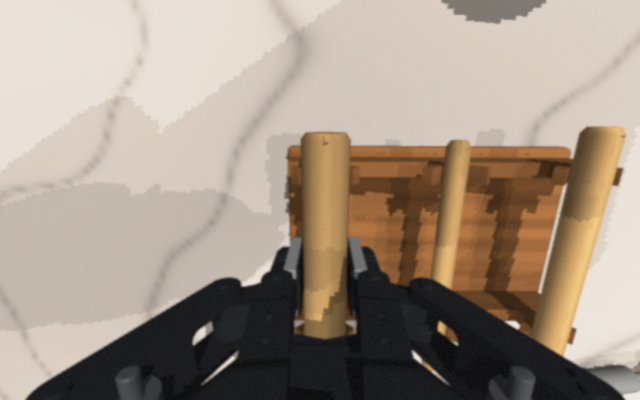

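Call:
move_arm:
  steps:
    - {"fingers": 10,"translation": [0,0,25],"turn": 0}
    - {"fingers": 10,"translation": [0,0,45],"turn": 0}
    - {"fingers": 10,"translation": [8,-43,0],"turn": -0.047}
    - {"fingers": 10,"translation": [8,-43,0],"turn": -0.047}
    - {"fingers": 10,"translation": [8,-43,0],"turn": -0.047}
    - {"fingers": 10,"translation": [8,-43,0],"turn": -0.047}
    - {"fingers": 10,"translation": [8,-43,0],"turn": -0.047}
    - {"fingers": 10,"translation": [8,-43,0],"turn": -0.047}
    - {"fingers": 10,"translation": [0,0,0],"turn": 0}
    - {"fingers": 10,"translation": [0,0,0],"turn": 0}

```text
t: 10.07
eef_pos: [0.5098, -0.0066, 0.0843]
tool_rot: [-0.0, 0.995, -0.097, 0.0]
contact_force: [-0.3, -0.5, -0.2]
gripper_width: 0.245
```

```bash
cat >> look.py <<'E'
O=np.array([.491,-.1009]);th=-1.765;c,s=np.cos(th),np.sin(th)
d=o['eef_pos'][:2]-O; print("plate frame tcp",(np.array([c*d[0]+s*d[1],-s*d[0]+c*d[1]])*1000).round(1),"yaw err",((2*np.arctan2(q[2],q[1]))-(th+np.pi/2)).round(4))
E
python3 look.py w9;python3 - <<'E'
from h import *
im=read_camera("scene");b=cv2.resize(im[130:280,250:450],None,fx=4,fy=4,interpolation=cv2.INTER_CUBIC)
cv2.imwrite("pics/s9.png",b)
E
```

```text
10.075 [ 0.5098 -0.0066  0.0843] yaw -0.1938 vel 0.0208 F [-0.32 -0.48 -0.23] g 21.0
plate frame tcp [-96.2   0.2] yaw err 0.0004
```

View pics/w9.png

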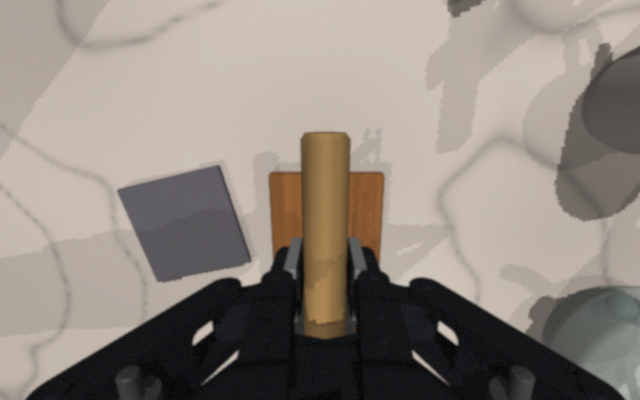

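View pics/s9.png

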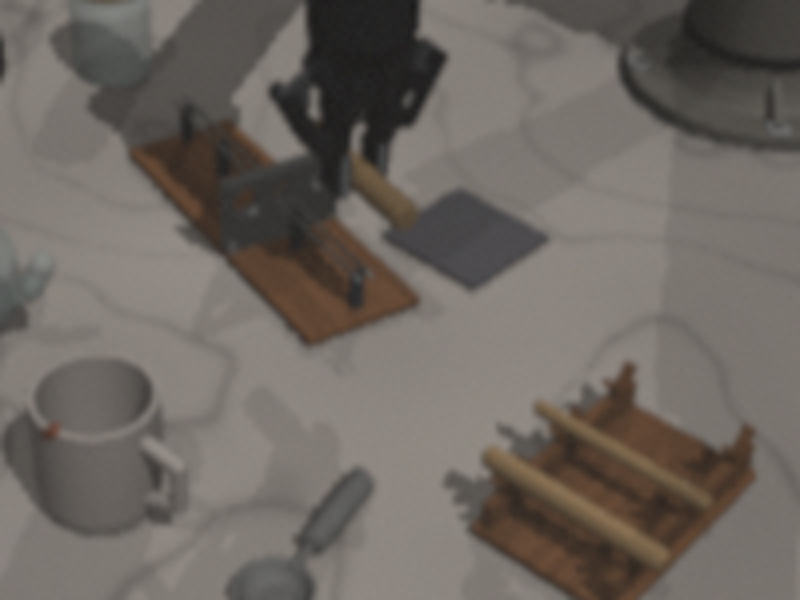

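Call:
move_arm:
  steps:
    - {"fingers": 10,"translation": [1,0,-40],"turn": 0}
    - {"fingers": 10,"translation": [0,0,-20],"turn": 0}
    - {"fingers": 10,"translation": [0,0,-4],"turn": 0}
    - {"fingers": 10,"translation": [0,0,0],"turn": 0}

```text
t: 10.68
eef_pos: [0.511, -0.0063, 0.0207]
tool_rot: [-0.0, 0.995, -0.096, 0.0]
contact_force: [0.6, -0.5, -0.0]
gripper_width: 0.242
```

```bash
python3 look.py w10;python3 - <<'E'
from h import *
im=read_camera("scene");b=cv2.resize(im[130:230,270:400],None,fx=6,fy=6,interpolation=cv2.INTER_CUBIC)
cv2.imwrite("pics/s10.png",b)
E
```

```text
10.675 [ 0.511  -0.0063  0.0207] yaw -0.1929 vel 0.0159 F [ 0.57 -0.54 -0.03] g 20.7
plate frame tcp [-96.7   1.4] yaw err 0.0013
```

View pics/w10.png

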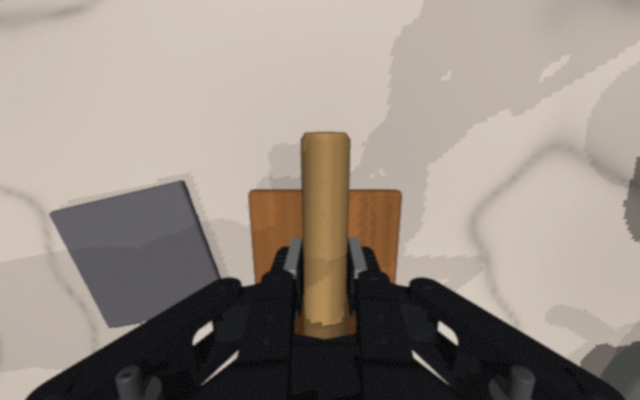

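View pics/s10.png

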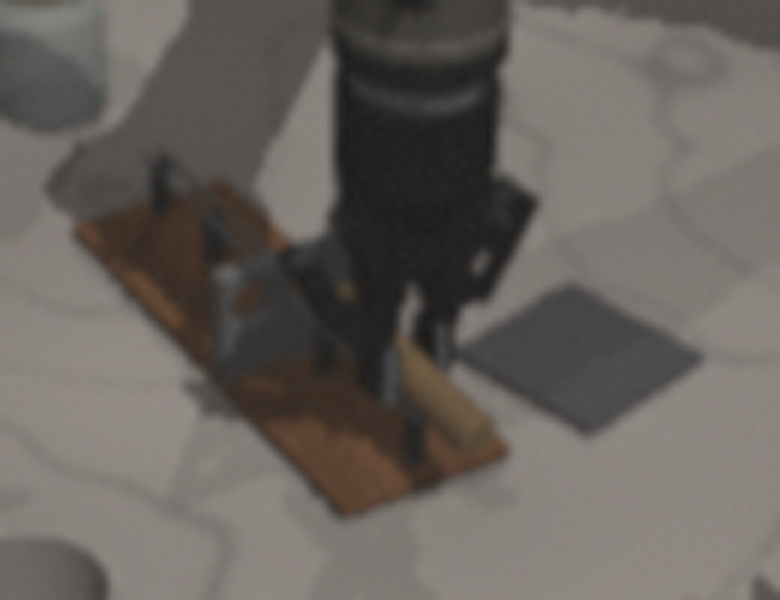

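Call:
move_arm:
  steps:
    - {"fingers": 10,"translation": [0,0,-2],"turn": 0}
    - {"fingers": 10,"translation": [0,0,-1],"turn": 0}
    - {"fingers": 10,"translation": [0,0,-1],"turn": 0}
    - {"fingers": 10,"translation": [0,0,0],"turn": 0}

```text
t: 11.28
eef_pos: [0.5109, -0.0069, 0.0165]
tool_rot: [-0.0, 0.995, -0.097, 0.0]
contact_force: [-0.2, -0.0, 0.2]
gripper_width: 0.246
```

Call:
move_arm:
  steps:
    - {"fingers": 10,"translation": [0,0,-1],"turn": 0}
    - {"fingers": 10,"translation": [0,0,-1],"turn": 0}
    - {"fingers": 10,"translation": [0,0,0],"turn": 0}

```text
t: 11.65
eef_pos: [0.5111, -0.0068, 0.0161]
tool_rot: [-0.001, 0.995, -0.097, 0.0]
contact_force: [-5.5, 1.3, 21.4]
gripper_width: 0.242
```

Call:
move_arm:
  steps:
    - {"fingers": 10,"translation": [-0.5,0,1],"turn": 0}
    - {"fingers": 10,"translation": [-1.9,-9.8,0],"turn": 0}
    - {"fingers": 10,"translation": [-1.2,-5.9,0],"turn": 0}
    - {"fingers": 10,"translation": [0,0,0],"turn": 0}

```text
t: 12.15
eef_pos: [0.5081, -0.0216, 0.0163]
tool_rot: [-0.001, 0.995, -0.097, 0.001]
contact_force: [-1.0, 3.1, 9.5]
gripper_width: 0.242
```

```bash
python3 look.py w11
```

```text
12.15 [ 0.5081 -0.0216  0.0163] yaw -0.1935 vel 0.0039 F [-0.99  3.06  9.52] g 20.7
plate frame tcp [-81.1   1.5] yaw err 0.0007
```

Call:
move_arm:
  steps:
    - {"fingers": 10,"translation": [-0.6,-2.9,0.3],"turn": 0}
    - {"fingers": 10,"translation": [-0.6,-2.9,0],"turn": 0}
    - {"fingers": 10,"translation": [0,0,0],"turn": 0}

```text
t: 12.58
eef_pos: [0.5069, -0.0275, 0.0164]
tool_rot: [-0.001, 0.995, -0.096, 0.001]
contact_force: [-0.4, 3.7, 6.9]
gripper_width: 0.243
```

Call:
move_arm:
  steps:
    - {"fingers": 10,"translation": [-0.4,-2,0],"turn": 0}
    - {"fingers": 10,"translation": [-0.4,-2,0],"turn": 0}
    - {"fingers": 10,"translation": [0,0,0],"turn": 0}

```text
t: 12.95
eef_pos: [0.5062, -0.0313, 0.0164]
tool_rot: [-0.001, 0.995, -0.096, 0.001]
contact_force: [-0.4, 4.3, 6.6]
gripper_width: 0.246
```

Call:
move_arm:
  steps:
    - {"fingers": 10,"translation": [-0.4,-2,0],"turn": 0}
    - {"fingers": 10,"translation": [0,0,0],"turn": 0}

```text
t: 13.2
eef_pos: [0.5061, -0.0317, 0.0164]
tool_rot: [-0.002, 0.995, -0.096, 0.001]
contact_force: [0.3, 7.8, 5.9]
gripper_width: 0.244
```

Call:
move_arm:
  steps:
    - {"fingers": 10,"translation": [-0.4,-2,0],"turn": 0}
    - {"fingers": 10,"translation": [0,0,0],"turn": 0}

```text
t: 13.45
eef_pos: [0.5061, -0.0318, 0.0164]
tool_rot: [-0.003, 0.995, -0.095, 0.001]
contact_force: [0.3, 12.2, 6.0]
gripper_width: 0.243
```

```bash
python3 look.py w12
```

```text
13.45 [ 0.5061 -0.0318  0.0164] yaw -0.1904 vel 0.0031 F [ 0.28 12.24  6.05] g 20.7
plate frame tcp [-70.8   1.4] yaw err 0.0038
```

Call:
move_arm:
  steps:
    - {"fingers": 10,"translation": [1.5,7.5,0],"turn": 0}
    - {"fingers": 10,"translation": [2,10,1],"turn": 0}
    - {"fingers": 10,"translation": [0,0,30],"turn": 0}
    - {"fingers": 10,"translation": [0,0,40],"turn": 0}
    - {"fingers": 10,"translation": [-7,50,0],"turn": 0.05}
    - {"fingers": 10,"translation": [-8,50,0],"turn": 0.05}
    - {"fingers": 10,"translation": [-9,50,0],"turn": 0.05}
    - {"fingers": 10,"translation": [-9,50,0],"turn": 0.05}
    - {"fingers": 10,"translation": [-9,50,0],"turn": 0.05}
    - {"fingers": 10,"translation": [0,0,0],"turn": 0}

```text
t: 14.75
eef_pos: [0.4642, 0.2364, 0.0864]
tool_rot: [-0.001, 0.999, 0.032, -0.0]
contact_force: [0.0, -0.1, -0.7]
gripper_width: 0.239
```

```bash
python3 look.py w13
```

```text
14.75 [0.4642 0.2364 0.0864] yaw 0.0645 vel 0.0682 F [ 0.04 -0.11 -0.66] g 20.4
plate frame tcp [-325.8  -91.4] yaw err 0.2587
```

View pics/w13.png

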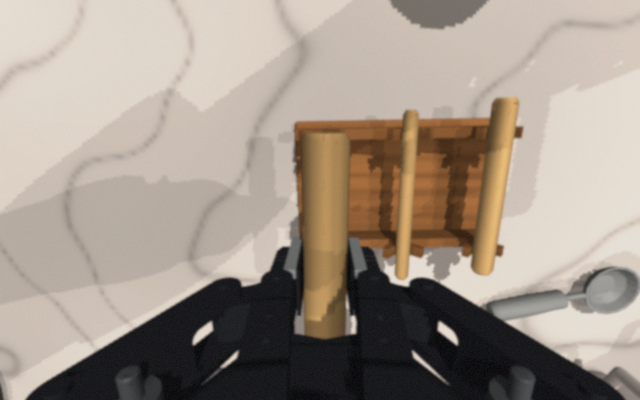

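Call:
move_arm:
  steps:
    - {"fingers": 10,"translation": [-3.8,14.7,0],"turn": 0.024}
    - {"fingers": 10,"translation": [0,0,0],"turn": 0}
    - {"fingers": 10,"translation": [0,0,-30],"turn": 0}
    - {"fingers": 10,"translation": [0,0,-25],"turn": 0}
    - {"fingers": 10,"translation": [0,0,-8],"turn": 0}
    - {"fingers": 10,"translation": [0,0,0],"turn": 0}

```text
t: 15.55
eef_pos: [0.4622, 0.2452, 0.0237]
tool_rot: [0.0, 0.999, 0.039, -0.0]
contact_force: [0.2, 1.1, -0.5]
gripper_width: 0.243
```

```bash
python3 look.py w14
```

```text
15.55 [0.4622 0.2452 0.0237] yaw 0.079 vel 0.0202 F [ 0.21  1.14 -0.55] g 20.8
plate frame tcp [-334.   -95.1] yaw err 0.2732
```

View pics/w14.png

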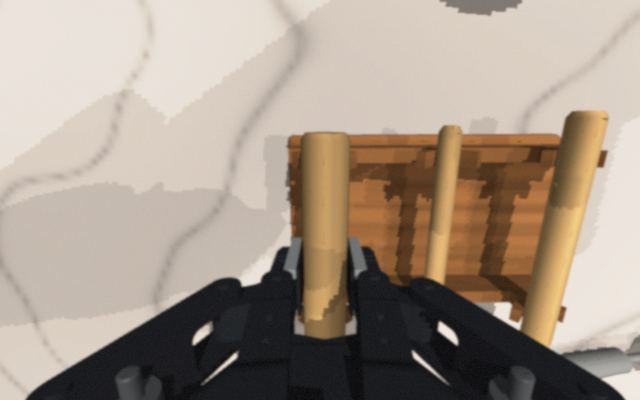

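Call:
move_arm:
  steps:
    - {"fingers": 10,"translation": [-2,5.9,0],"turn": 0.009}
    - {"fingers": 10,"translation": [0,0,-4],"turn": 0}
    - {"fingers": 10,"translation": [0,0,-3],"turn": 0}
    - {"fingers": 10,"translation": [0,0,0],"turn": 0}

```text
t: 16.1
eef_pos: [0.4599, 0.2515, 0.0165]
tool_rot: [0.0, 0.999, 0.044, -0.0]
contact_force: [-0.3, 0.3, -0.4]
gripper_width: 0.24
```

Call:
move_arm:
  steps:
    - {"fingers": 10,"translation": [0,-0.4,-1.5],"turn": 0}
    - {"fingers": 10,"translation": [0,0,0],"turn": 0}

```text
t: 16.35
eef_pos: [0.4607, 0.2514, 0.0155]
tool_rot: [-0.0, 0.999, 0.044, 0.001]
contact_force: [1.5, 1.0, -0.5]
gripper_width: 0.244
```

Call:
move_arm:
  steps:
    - {"fingers": 10,"translation": [-0.5,0,-0.5],"turn": 0}
    - {"fingers": 30,"translation": [0,0,0],"turn": 0}
    - {"fingers": 50,"translation": [0,0,0],"turn": 0}
    - {"fingers": 50,"translation": [0,0,0],"turn": 0}
    - {"fingers": 50,"translation": [0,0,30],"turn": 0}
    - {"fingers": 50,"translation": [0,0,50],"turn": 0}
    - {"fingers": 50,"translation": [0,0,40],"turn": 0}
    - {"fingers": 50,"translation": [0,0,0],"turn": 0}

```text
t: 17.35
eef_pos: [0.4613, 0.2524, 0.1376]
tool_rot: [-0.002, 0.999, 0.044, 0.002]
contact_force: [0.2, -0.7, -0.2]
gripper_width: 0.59
```

```bash
python3 look.py w15 dowel_thick:.0536 dowel_mid:.0493 dowel_thin:.0458
python3 - <<'E'
from h import *
im=read_camera("top");cv2.imwrite("pics/t15.png",cv2.resize(im[170:270,190:440],None,fx=3.2,fy=3.2))
E
```

```text
17.35 [0.4613 0.2524 0.1376] yaw 0.0889 vel 0.0514 F [ 0.23 -0.71 -0.15] g 50.3
dowel_thick 0.58 3250 [324.6, 194.4] [0.4598 0.2492] yaw -1.484 len 0.1322 wid 0.0209
dowel_mid 0.93 2598 [456.7, 191.2] [0.5828 0.2637] yaw -1.491 len 0.1315 wid 0.0171
dowel_thin 0.67 1318 [391.8, 188.8] [0.5209 0.2632] yaw -1.482 len 0.1081 wid 0.011
plate frame tcp [-341.   -97.3] yaw err 0.2831
```

View pics/w15.png

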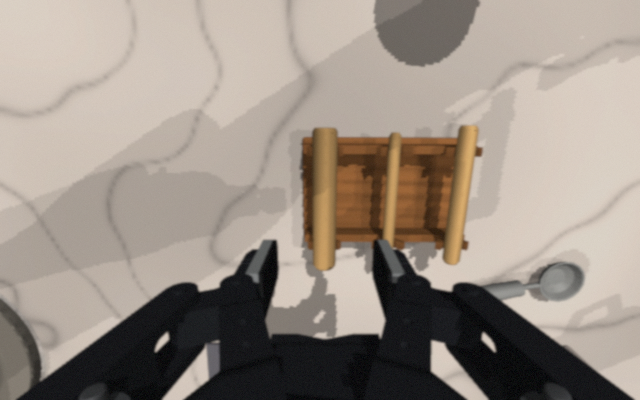

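Call:
move_arm:
  steps:
    - {"fingers": 45,"translation": [40,9,0],"turn": 0}
    - {"fingers": 45,"translation": [40,9,0],"turn": 0}
    - {"fingers": 45,"translation": [40,9,-30],"turn": 0}
    - {"fingers": 45,"translation": [0,0,0],"turn": 0}
    - {"fingers": 45,"translation": [0,0,0],"turn": 0}

```text
t: 18.23
eef_pos: [0.5786, 0.2775, 0.1035]
tool_rot: [0.001, 0.999, 0.044, -0.001]
contact_force: [0.4, 0.5, -0.3]
gripper_width: 0.531
```

```bash
python3 look.py w16 dowel_mid:.0493
```

```text
18.225 [0.5786 0.2775 0.1035] yaw 0.0886 vel 0.0354 F [ 0.36  0.53 -0.32] g 45.3
dowel_mid 0.85 3045 [330.5, 217.2] [0.5832 0.2626] yaw -1.491 len 0.1329 wid 0.0162
plate frame tcp [-388.2   12.9] yaw err 0.2828
```

View pics/w16.png

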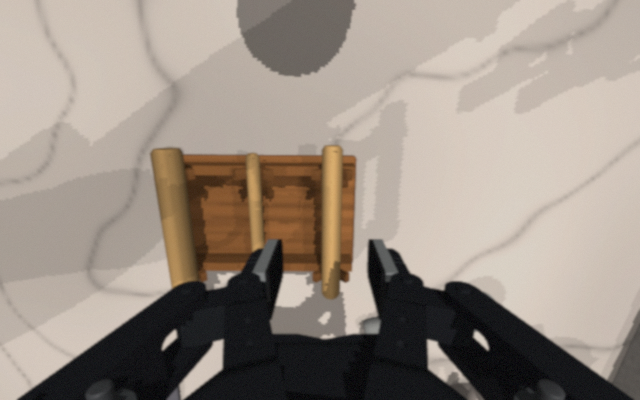

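Call:
move_arm:
  steps:
    - {"fingers": 45,"translation": [3.5,0,-35],"turn": -0.003}
    - {"fingers": 45,"translation": [0,0,-30],"turn": 0}
    - {"fingers": 45,"translation": [0,0,-13],"turn": 0}
    - {"fingers": 45,"translation": [0,0,-6],"turn": 0}
    - {"fingers": 45,"translation": [0,0,0],"turn": 0}

```text
t: 18.95
eef_pos: [0.5834, 0.2785, 0.0215]
tool_rot: [-0.0, 0.999, 0.043, 0.0]
contact_force: [0.4, 0.3, -0.9]
gripper_width: 0.527
```

```bash
python3 look.py w17
```

```text
18.95 [0.5834 0.2785 0.0215] yaw 0.086 vel 0.0083 F [ 0.35  0.27 -0.9 ] g 45.0
plate frame tcp [-390.1   17.4] yaw err 0.2802
```

View pics/w17.png

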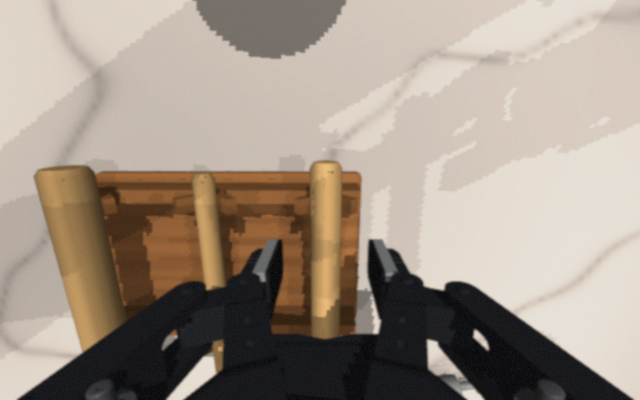

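Call:
move_arm:
  steps:
    - {"fingers": 45,"translation": [0,0,-4],"turn": 0}
    - {"fingers": 30,"translation": [0,0,0],"turn": 0}
    - {"fingers": 8,"translation": [0,0,0],"turn": 0}
    - {"fingers": 8,"translation": [0,0,0],"turn": 0}
    - {"fingers": 8,"translation": [0,0,0],"turn": 0}
    - {"fingers": 8,"translation": [0,0,0],"turn": 0}

```text
t: 19.75
eef_pos: [0.5836, 0.2784, 0.0171]
tool_rot: [-0.0, 0.999, 0.043, 0.001]
contact_force: [2.0, 0.7, 1.3]
gripper_width: 0.177
```

```bash
python3 look.py w18
```

```text
19.75 [0.5836 0.2784 0.0171] yaw 0.0859 vel 0.0014 F [2.03 0.73 1.27] g 15.2
plate frame tcp [-390.1   17.7] yaw err 0.2801
```

View pics/w18.png

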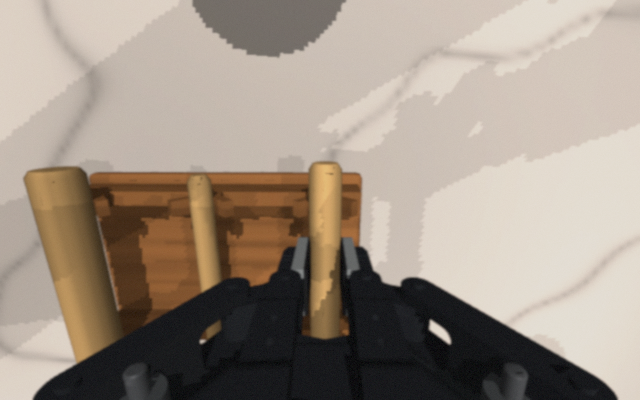

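Call:
move_arm:
  steps:
    - {"fingers": 8,"translation": [0,0,25],"turn": 0}
    - {"fingers": 8,"translation": [0,0,45],"turn": 0}
    - {"fingers": 8,"translation": [-11.8,-46,0],"turn": -0.047}
    - {"fingers": 8,"translation": [-11.8,-46,0],"turn": -0.047}
    - {"fingers": 8,"translation": [-11.8,-46,0],"turn": -0.047}
    - {"fingers": 8,"translation": [-11.8,-46,0],"turn": -0.047}
    - {"fingers": 8,"translation": [-11.8,-46,0],"turn": -0.047}
    - {"fingers": 8,"translation": [-11.8,-46,0],"turn": -0.045}
    - {"fingers": 8,"translation": [0,0,0],"turn": 0}
    - {"fingers": 8,"translation": [0,0,0],"turn": 0}

```text
t: 21.05
eef_pos: [0.512, 0.003, 0.0866]
tool_rot: [-0.0, 0.995, -0.097, -0.0]
contact_force: [0.6, 0.8, -1.0]
gripper_width: 0.175
```

```bash
python3 look.py w19
```

```text
21.05 [0.512  0.003  0.0866] yaw -0.1935 vel 0.0179 F [ 0.61  0.78 -1.03] g 14.9
plate frame tcp [-106.     0.6] yaw err 0.0007
```

View pics/w19.png

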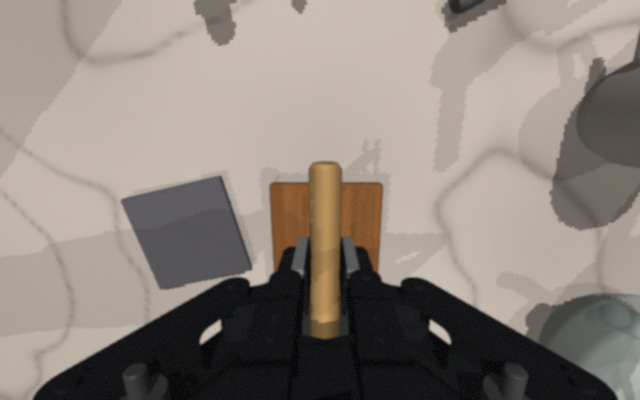

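Call:
move_arm:
  steps:
    - {"fingers": 8,"translation": [0.5,0,-40],"turn": 0}
    - {"fingers": 8,"translation": [0,0,-20],"turn": 0}
    - {"fingers": 8,"translation": [0,0,-4],"turn": 0}
    - {"fingers": 8,"translation": [0,0,-1.5],"turn": 0}
    - {"fingers": 8,"translation": [0,0,0],"turn": 0}

```text
t: 21.72
eef_pos: [0.5135, 0.0027, 0.0219]
tool_rot: [-0.0, 0.995, -0.097, 0.001]
contact_force: [0.2, 0.4, 0.7]
gripper_width: 0.171
```

```bash
python3 look.py w20
```

```text
21.725 [0.5135 0.0027 0.0219] yaw -0.1935 vel 0.0056 F [0.22 0.41 0.72] g 14.6
plate frame tcp [-106.     2.1] yaw err 0.0008
```

View pics/w20.png

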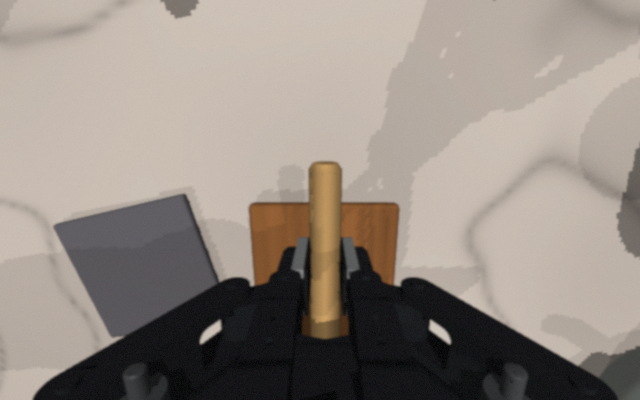

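Call:
move_arm:
  steps:
    - {"fingers": 8,"translation": [-1,0.2,-1],"turn": 0}
    - {"fingers": 8,"translation": [0,0,-1],"turn": 0}
    - {"fingers": 8,"translation": [0,0,0],"turn": 0}

```text
t: 22.15
eef_pos: [0.5125, 0.0025, 0.0197]
tool_rot: [-0.0, 0.995, -0.097, 0.001]
contact_force: [1.0, -0.1, 3.1]
gripper_width: 0.172
```

Call:
move_arm:
  steps:
    - {"fingers": 8,"translation": [0,0,-0.7],"turn": 0}
    - {"fingers": 8,"translation": [0,0,0],"turn": 0}

```text
t: 22.4
eef_pos: [0.5127, 0.0025, 0.0194]
tool_rot: [-0.0, 0.995, -0.097, 0.001]
contact_force: [-0.8, 0.6, 10.3]
gripper_width: 0.174
```

```bash
python3 look.py w21
```

```text
22.4 [0.5127 0.0025 0.0194] yaw -0.1942 vel 0.0021 F [-0.8   0.58 10.28] g 14.9
plate frame tcp [-105.6    1.4] yaw err -0.0
```

Call:
move_arm:
  steps:
    - {"fingers": 8,"translation": [0,0,0.5],"turn": 0}
    - {"fingers": 8,"translation": [-1.5,-7.8,0],"turn": 0}
    - {"fingers": 8,"translation": [-1.5,-7.8,0],"turn": 0}
    - {"fingers": 8,"translation": [-1,-4.9,0],"turn": 0}
    - {"fingers": 8,"translation": [0,0,0],"turn": 0}

```text
t: 23.08
eef_pos: [0.5087, -0.0181, 0.0196]
tool_rot: [-0.0, 0.995, -0.097, 0.001]
contact_force: [1.6, 0.3, 6.7]
gripper_width: 0.174
```

Call:
move_arm:
  steps:
    - {"fingers": 8,"translation": [-0.8,-3.9,0],"turn": 0}
    - {"fingers": 8,"translation": [-0.8,-3.9,0],"turn": 0}
    - {"fingers": 8,"translation": [0,0,0],"turn": 0}

```text
t: 23.45
eef_pos: [0.5072, -0.0255, 0.0196]
tool_rot: [-0.0, 0.995, -0.097, 0.001]
contact_force: [2.1, 2.8, 6.7]
gripper_width: 0.172
```

```bash
python3 look.py w22
```

```text
23.45 [ 0.5072 -0.0255  0.0196] yaw -0.1937 vel 0.0025 F [2.12 2.8  6.65] g 14.7
plate frame tcp [-77.1   1.4] yaw err 0.0005
```

Call:
move_arm:
  steps:
    - {"fingers": 8,"translation": [-0.8,-5.9,0.2],"turn": 0}
    - {"fingers": 8,"translation": [-1.1,-5.9,0],"turn": 0}
    - {"fingers": 8,"translation": [-1.2,-5.9,0],"turn": 0}
    - {"fingers": 8,"translation": [0,0,0],"turn": 0}

```text
t: 24.0
eef_pos: [0.5036, -0.0442, 0.0196]
tool_rot: [0.0, 0.995, -0.097, 0.001]
contact_force: [0.5, 0.1, 6.1]
gripper_width: 0.173
```

Call:
move_arm:
  steps:
    - {"fingers": 8,"translation": [-1.2,-5.9,0],"turn": 0}
    - {"fingers": 8,"translation": [-1.2,-5.9,0],"turn": 0}
    - {"fingers": 8,"translation": [-1.2,-5.9,0],"turn": 0}
    - {"fingers": 8,"translation": [0,0,0],"turn": 0}

```text
t: 24.5
eef_pos: [0.5001, -0.0617, 0.0195]
tool_rot: [0.0, 0.995, -0.097, 0.001]
contact_force: [1.9, 0.9, 7.0]
gripper_width: 0.169
```

```bash
python3 look.py w23
python3 - <<'E'
from h import *
im=read_camera("scene");b=cv2.resize(im[130:230,270:400],None,fx=6,fy=6,interpolation=cv2.INTER_CUBIC)
cv2.imwrite("pics/s23.png",b)
E
```

```text
24.5 [ 0.5001 -0.0617  0.0195] yaw -0.1945 vel 0.0057 F [1.87 0.94 6.95] g 14.4
plate frame tcp [-40.2   1.3] yaw err -0.0003
```

View pics/s23.png

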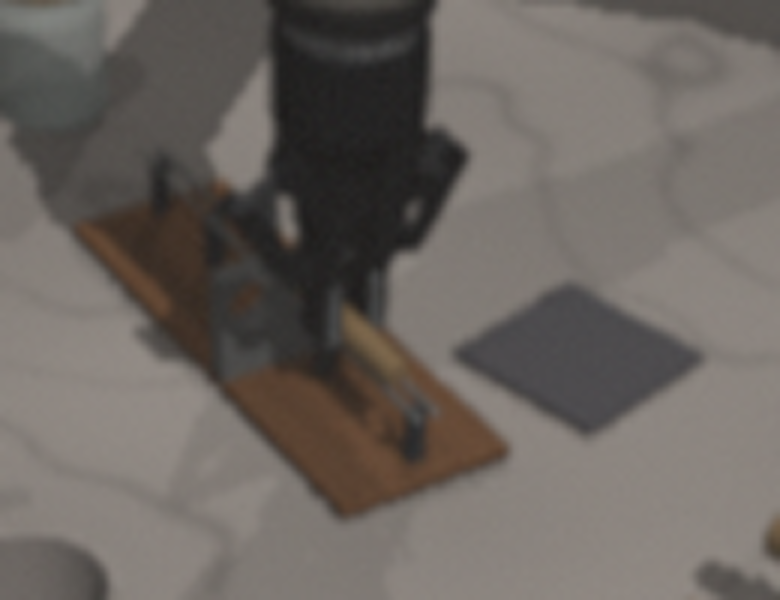

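View pics/w23.png

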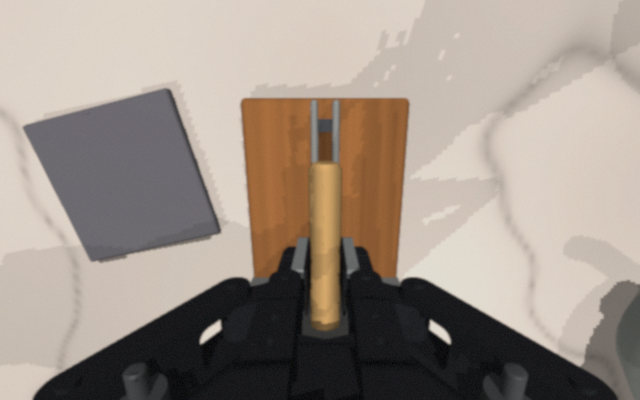

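Call:
move_arm:
  steps:
    - {"fingers": 8,"translation": [-1.2,-5.9,0],"turn": 0}
    - {"fingers": 8,"translation": [-0.8,-3.9,0],"turn": 0}
    - {"fingers": 8,"translation": [0,0,0],"turn": 0}

```text
t: 24.98
eef_pos: [0.4982, -0.0711, 0.0196]
tool_rot: [-0.0, 0.995, -0.097, 0.001]
contact_force: [2.3, 1.1, 6.4]
gripper_width: 0.167
```

Call:
move_arm:
  steps:
    - {"fingers": 8,"translation": [-0.8,-3.9,0],"turn": 0}
    - {"fingers": 8,"translation": [0,0,0],"turn": 0}

```text
t: 25.22
eef_pos: [0.4975, -0.0748, 0.0195]
tool_rot: [-0.0, 0.995, -0.097, 0.001]
contact_force: [3.5, 1.4, 5.2]
gripper_width: 0.17
```

```bash
python3 look.py w24
```

```text
25.225 [ 0.4975 -0.0748  0.0195] yaw -0.1939 vel 0.0018 F [3.52 1.4  5.23] g 14.5
plate frame tcp [-26.9   1.3] yaw err 0.0003
```

View pics/w24.png

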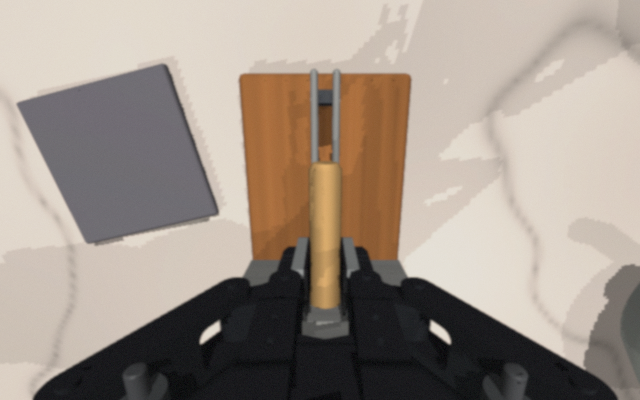

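Call:
move_arm:
  steps:
    - {"fingers": 30,"translation": [0,0,0],"turn": 0}
    - {"fingers": 45,"translation": [0,0,0],"turn": 0}
    - {"fingers": 45,"translation": [0,0,0],"turn": 0}
    - {"fingers": 45,"translation": [0,0,40],"turn": 0}
    - {"fingers": 45,"translation": [0,0,45],"turn": 0}
    - {"fingers": 45,"translation": [0,0,0],"turn": 0}

```text
t: 26.02
eef_pos: [0.4987, -0.0753, 0.1069]
tool_rot: [-0.0, 0.995, -0.097, 0.003]
contact_force: [-0.4, -0.1, -0.3]
gripper_width: 0.526
```

Call:
move_arm:
  steps:
    - {"fingers": 45,"translation": [-6.3,-32,0],"turn": 0}
    - {"fingers": 45,"translation": [-6.2,-32,0],"turn": 0}
    - {"fingers": 45,"translation": [0,0,0],"turn": 0}
    - {"fingers": 45,"translation": [0,0,0],"turn": 0}

```text
t: 26.52
eef_pos: [0.4837, -0.1383, 0.1036]
tool_rot: [-0.0, 0.995, -0.097, -0.001]
contact_force: [-0.0, 0.4, 0.0]
gripper_width: 0.528
```

```bash
python3 look.py w25 dowel_mid:.052
```

```text
26.525 [ 0.4837 -0.1383  0.1036] yaw -0.1939 vel 0.0152 F [-0.04  0.45  0.01] g 45.1
dowel_mid 0.73 3408 [324.5, 125.6] [ 0.493  -0.0894] yaw -1.764 len 0.1331 wid 0.0156
plate frame tcp [38.1  0. ] yaw err 0.0003
```

View pics/w25.png

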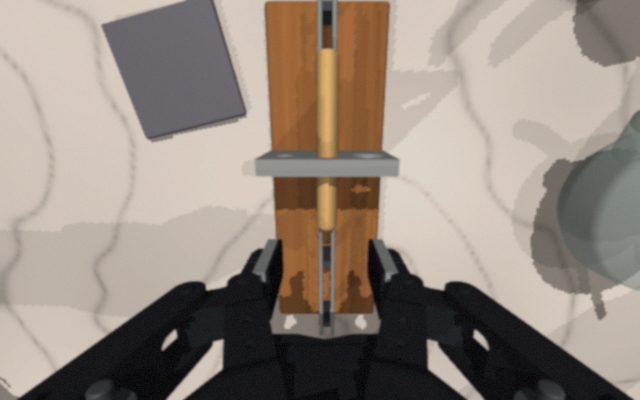

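Call:
move_arm:
  steps:
    - {"fingers": 45,"translation": [1.3,-0.3,-40],"turn": 0}
    - {"fingers": 45,"translation": [0,0,-30],"turn": 0}
    - {"fingers": 45,"translation": [0,0,-14],"turn": 0}
    - {"fingers": 45,"translation": [0,0,0],"turn": 0}

```text
t: 27.12
eef_pos: [0.485, -0.1387, 0.0197]
tool_rot: [-0.0, 0.995, -0.097, -0.001]
contact_force: [0.2, -0.9, 0.5]
gripper_width: 0.524
```

```bash
python3 look.py w26
```

```text
27.125 [ 0.485  -0.1387  0.0197] yaw -0.1934 vel 0.0303 F [ 0.24 -0.86  0.48] g 44.7
plate frame tcp [38.3  1.5] yaw err 0.0008
```

View pics/w26.png

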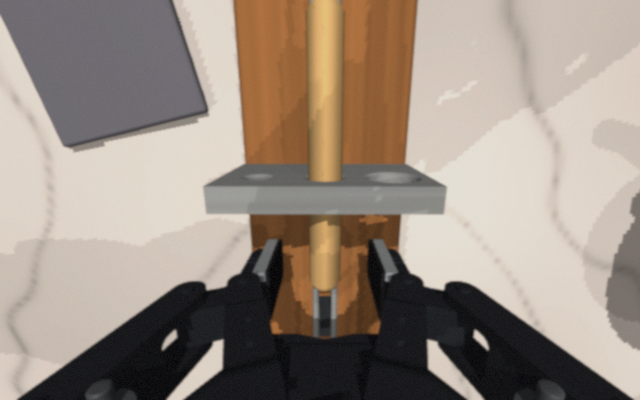

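Call:
move_arm:
  steps:
    - {"fingers": 30,"translation": [0,0,0],"turn": 0}
    - {"fingers": 8,"translation": [0,0,0],"turn": 0}
    - {"fingers": 8,"translation": [0,0,0],"turn": 0}
    - {"fingers": 8,"translation": [0,0,0],"turn": 0}
    - {"fingers": 8,"translation": [0,0,0],"turn": 0}

```text
t: 27.8
eef_pos: [0.4849, -0.1391, 0.0212]
tool_rot: [-0.001, 0.995, -0.097, -0.0]
contact_force: [-4.1, 1.4, 8.5]
gripper_width: 0.176
```

Call:
move_arm:
  steps:
    - {"fingers": 8,"translation": [-1.2,-5.9,0.2],"turn": 0}
    - {"fingers": 8,"translation": [-1.5,-7.8,0],"turn": 0}
    - {"fingers": 8,"translation": [-1.5,-7.8,0],"turn": 0}
    - {"fingers": 8,"translation": [0,0,0],"turn": 0}

```text
t: 28.3
eef_pos: [0.4809, -0.1602, 0.0212]
tool_rot: [-0.001, 0.995, -0.097, -0.0]
contact_force: [-3.0, 1.8, 6.6]
gripper_width: 0.171
```

```bash
python3 look.py w27
```

```text
28.3 [ 0.4809 -0.1602  0.0212] yaw -0.1942 vel 0.0066 F [-3.    1.78  6.58] g 14.6
plate frame tcp [60.2  1.5] yaw err 0.0
```

View pics/w27.png

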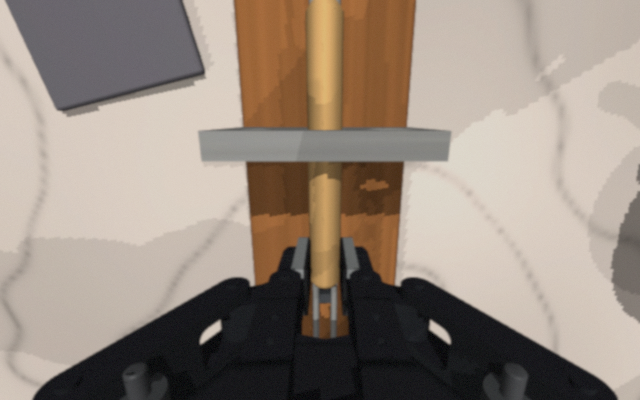

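Call:
move_arm:
  steps:
    - {"fingers": 8,"translation": [-1.9,-7.8,0.6],"turn": 0}
    - {"fingers": 8,"translation": [-1.6,-7.8,0],"turn": 0}
    - {"fingers": 8,"translation": [-1.5,-7.8,0],"turn": 0}
    - {"fingers": 8,"translation": [-1.5,-7.8,0],"turn": 0}
    - {"fingers": 8,"translation": [-1.5,-7.8,0],"turn": 0}
    - {"fingers": 8,"translation": [0,0,0],"turn": 0}

```text
t: 29.1
eef_pos: [0.4729, -0.2007, 0.0213]
tool_rot: [0.0, 0.995, -0.097, -0.0]
contact_force: [-3.3, 0.5, 6.2]
gripper_width: 0.172
```

```bash
python3 look.py w28
```

```text
29.1 [ 0.4729 -0.2007  0.0213] yaw -0.1952 vel 0.0074 F [-3.28  0.48  6.17] g 14.7
plate frame tcp [101.4   1.5] yaw err -0.001
```

View pics/w28.png

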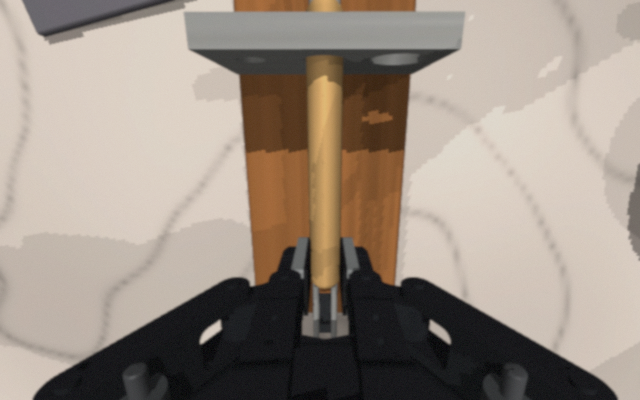

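Call:
move_arm:
  steps:
    - {"fingers": 8,"translation": [-1.8,-8,0.3],"turn": 0}
    - {"fingers": 8,"translation": [-1.6,-8,0],"turn": 0}
    - {"fingers": 8,"translation": [-1.6,-8,0],"turn": 0}
    - {"fingers": 8,"translation": [-1.6,-8,0],"turn": 0}
    - {"fingers": 8,"translation": [-1.6,-8,0],"turn": 0}
    - {"fingers": 8,"translation": [0,0,0],"turn": 0}

```text
t: 29.9
eef_pos: [0.4649, -0.2412, 0.0214]
tool_rot: [0.001, 0.995, -0.098, 0.0]
contact_force: [-0.4, -0.0, 2.3]
gripper_width: 0.17
```

```bash
python3 look.py w29
```

```text
29.9 [ 0.4649 -0.2412  0.0214] yaw -0.1956 vel 0.0126 F [-0.37 -0.03  2.33] g 14.5
plate frame tcp [142.7   1.5] yaw err -0.0014
```

View pics/w29.png

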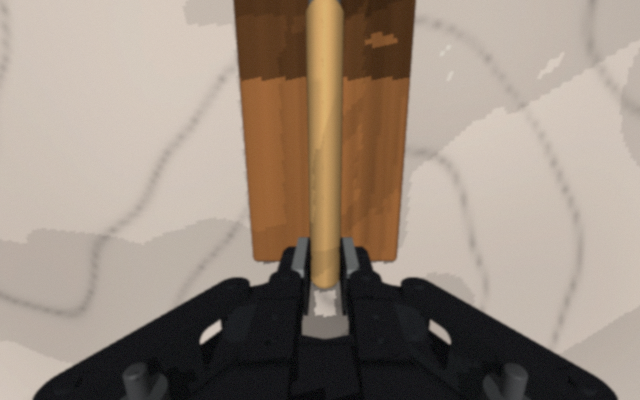

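Call:
move_arm:
  steps:
    - {"fingers": 30,"translation": [0,0,0],"turn": 0}
    - {"fingers": 45,"translation": [0,0,0],"turn": 0}
    - {"fingers": 45,"translation": [0,0,0],"turn": 0}
    - {"fingers": 45,"translation": [0,0,30],"turn": 0}
    - {"fingers": 45,"translation": [0,0,50],"turn": 0}
    - {"fingers": 45,"translation": [0,0,50],"turn": 0}
    - {"fingers": 45,"translation": [0,0,50],"turn": 0}
    - {"fingers": 45,"translation": [0,0,0],"turn": 0}
    - {"fingers": 45,"translation": [0,0,0],"turn": 0}

```text
t: 31.08
eef_pos: [0.4648, -0.2392, 0.2009]
tool_rot: [-0.0, 0.995, -0.097, -0.0]
contact_force: [-0.5, -0.1, -0.2]
gripper_width: 0.526
```

```bash
python3 look.py w30 dowel_mid:.052
python3 - <<'E'
from h import *
for c,(a,b,x,y) in dict(top=(170,270,190,440),scene=(120,300,270,460)).items():
    im=read_camera(c);cv2.imwrite(f"pics/{c}30.png",cv2.resize(im[a:b,x:y],None,fx=3.2,fy=3.2,interpolation=cv2.INTER_CUBIC))
E
```

```text
31.075 [ 0.4648 -0.2392  0.2009] yaw -0.1936 vel 0.0215 F [-0.51 -0.06 -0.18] g 44.9
dowel_mid 0.7 1756 [325.3, 133.1] [ 0.4727 -0.1909] yaw -1.765 len 0.1308 wid 0.015
plate frame tcp [140.8   1. ] yaw err 0.0007
```

View pics/w30.png

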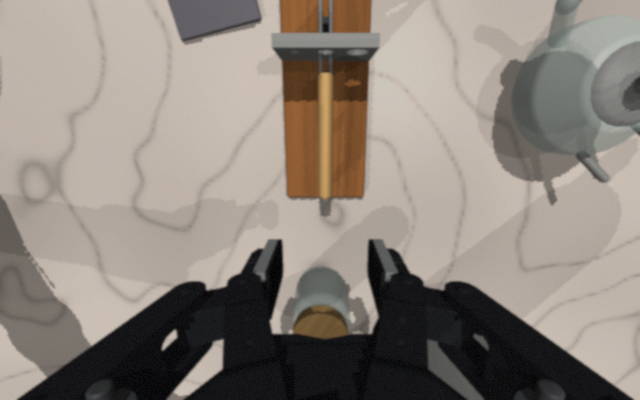

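View pics/top30.png

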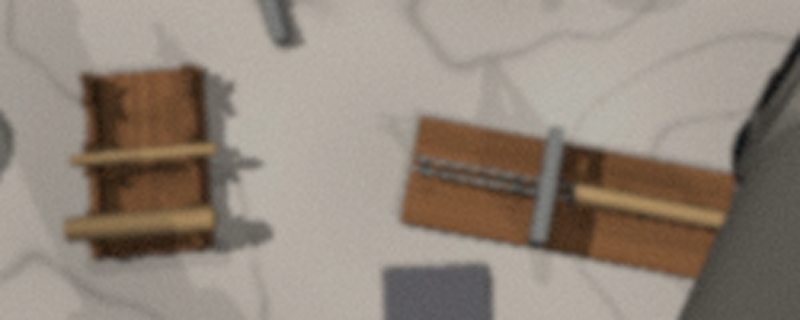

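View pics/scene30.png

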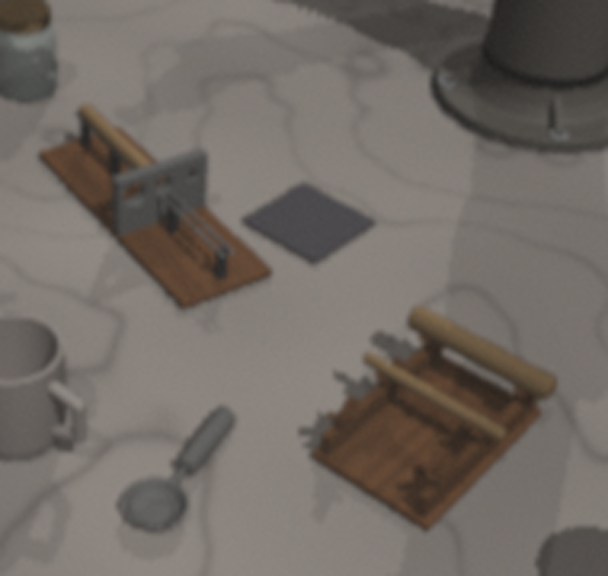

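```bash
python3 -c "
from station import *
print(hand_in())"
```

```text
the job is handed in; nothing more can be done
None
```

The job is handed in at about 31 s, and my last checks found both dowels where the task wants them; the hand-in itself gave no verdict.

- **Thickest dowel:** I pushed it along the short rails until it stopped against the middle hole. The push force rose from about 4 N of friction to 12 N while the arm stood still. I then put it back in its own notch; the wrist camera put it within about 1 mm of where it started.
- **Middle dowel:** I pushed it half way through from the near side, then let go and pulled it clear by its front end on the far side. It now lies released on the long rails, its middle about 92 mm past the hole, in line with the axis to about 1 mm and 0.01 rad.
- **Thinnest dowel and bystanders:** I never touched the thinnest dowel or the other things. In the last pictures the thinnest dowel, coaster and teaspoon look unmoved. I did not measure the kettle, canister, mug, teapot or sugar jar.

**Checks that disagreed:**
- The real fingertips sit about 25 mm higher than the reported tool position. My first grasp therefore closed above the thickest dowel without moving it. I found the offset from the pictures and corrected the heights.
- The top and wrist cameras differed by 2–4 mm on where the dowels lay. Contact with the rails settled the sideways alignment.

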